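Load the stack-drilling jig and wedge it tight

TASK

Load the drilling jig for stack drilling: put every blank that lies on the bench (there may be two or three) flat on the jig's two dowel pins, one on top of the other and fully down, then put the drill plate over the same pins, handle up, flat on top of the stack. Stand the wooden wedge on its edge in the tapering slot between the ends of the blanks and the cleat, thin end first, and tap its thick end with the mallet until it will go no further and the blanks are locked tight against the pins. Lay the mallet back down flat on the bench, clear of the jig, and do not disturb the blue tin.

Things in the scene. Friction and masses are not known exactly. Their poses are not given: they have to be found in the camera images.
- jig_seat (a point): drilling jig: plywood base 142x262x15 mm fixed to the bench, two upright steel dowel pins, 10 mm thick, 51 mm tall, bullet-nosed, 120 mm apart. This point: on the base's top, midway between the pins. Its y axis runs along the pin line, z up; the base spans x -71..71, y -153..109 mm from here. At the -y end a wood cleat 50x30x30 mm stands on the base
- jig_slot (a point): wedge slot between ends of seated blanks and the cleat; axes as jig_seat. This point: mid-slot, 91.5 mm to -y of jig_seat, 16 mm above the base. The blanks' ends make one wall (y -85 mm from jig_seat), the cleat's face (x -24..24 mm) the other: 17 mm wide at the mouth (-x), 9.5 mm at the far end. The wedge enters towards +x and locks with its middle within 6 mm of here, after taps of 10 to 20 N
- blank1_mid (a point): hardwood blank 48x170x12 mm, x across, y along, z up; two through holes of 11.5 mm on its mid-line, 60 mm either side of its centre. This point: its centre. It may be absent; a half turn makes no difference; it starts flat on the bench
- blank2_mid (a point): a second blank, the same as blank1
- blank3_mid (a point): a third blank, the same as blank1
- plate_mid (a point): drill plate: aluminium, 48x150x8 mm, x across, y along, z up; holes as in the blanks (11.5 mm, 60 mm either side of centre), four small steel bushes, and in the middle a dark wood handle 22 mm wide (x), 58 long (y), 30 tall, its top 38 mm above the plate's underside. This point: on the plate's mid-line 22 mm above its underside (mid-handle)
- wedge_mid (a point): wooden wedge 95 mm long, 32 tall as it stands on edge, 6 mm thick at the thin end, 20 mm at the thick end. Own y axis: from thin to thick end; own x: up as it stands; own z: from its flat side to its sloping side (1 in 6.3; the last 8 mm at the thick end are parallel). This point: mid-length, mid-height, 7 mm in from the flat side. In the slot own y points to the jig's -x and own z to its -y
- mallet_grip (a point): mallet, 0.6 to 0.85 kg, lying on its side: ash handle (30 mm wide in own x, 37 mm tall), 331 mm long over all in own y, dark head. This point: on the handle by the head, near the balance point, 28 mm above the bench as it lies. Own y runs from the head to the handle's end, 232 mm from here; z up
- mallet_head (a point): centre of the mallet's head, 58 mm from mallet_grip towards own -y. The head is a drum 60 mm thick, 131 mm long along own x, with a flat rubber striking face at each end, 66 mm from this point along own +x and -x
- blue_tin: bystander: closed blue tin 90x126x38 mm, standing behind the jig; origin under its middle

How it is judged:
On the way, in this order (a step that is already met when the one before it is completed fails the run):
1. every blank is fully down on the two pins (horizontal distance between each of blank1_mid, blank2_mid, blank3_mid and jig_seat below 0.003 m and angle between the y axis of each of blank1_mid, blank2_mid, blank3_mid and the y axis of jig_seat, either way round below 0.025 rad and angle between each of blank1_mid, blank2_mid, blank3_mid's own z axis and vertical below 0.03 rad and z of each of blank1_mid, blank2_mid, blank3_mid in the frame of jig_seat above 0.003 m and (z of blank1_mid in the frame of jig_seat below 0.0085 m or z of blank1_mid in the frame of blank2_mid between 0.01 and 0.0145 m or z of blank1_mid in the frame of blank3_mid between 0.01 and 0.0145 m) and (z of blank2_mid in the frame of jig_seat below 0.0085 m or z of blank2_mid in the frame of blank1_mid between 0.01 and 0.0145 m or z of blank2_mid in the frame of blank3_mid between 0.01 and 0.0145 m) and (z of blank3_mid in the frame of jig_seat below 0.0085 m or z of blank3_mid in the frame of blank1_mid between 0.01 and 0.0145 m or z of blank3_mid in the frame of blank2_mid between 0.01 and 0.0145 m)), for 0.2 s.
2. the drill plate lies flat on the stack, over the same pins (all of step 1 and horizontal distance between plate_mid and jig_seat below 0.003 m and angle between the y axis of plate_mid and the y axis of jig_seat, either way round below 0.025 rad and angle between plate_mid's own z axis and vertical below 0.03 rad and (z of plate_mid in the frame of blank1_mid between 0.025 and 0.0305 m or z of plate_mid in the frame of blank2_mid between 0.025 and 0.0305 m or z of plate_mid in the frame of blank3_mid between 0.025 and 0.0305 m)), for 0.2 s.
3. the mallet strikes the wedge, which stands in the slot with the gripper off it (x of wedge_mid in the frame of jig_slot between -0.035 and 0.03 m and y of wedge_mid in the frame of jig_slot between -0.008 and 0.008 m and z of wedge_mid in the frame of jig_slot below 0.004 m and contact force between mallet and wedge above 2 N and contact force between the fingers and wedge below 0.2 N).
At the end, for the whole second after the job is handed in: Blanks and plate flat on the pins, each on the one below (within 3 mm, 0.025 rad); wedge upright in the slot, its middle at most 5 mm short of jig_slot or past it, pressing the cleat with over 5 N; mallet flat on the bench, grip over 9 cm from the slot; blue tin in place (all of step 2 and x of wedge_mid in the frame of jig_slot between -0.035 and 0.03 m and y of wedge_mid in the frame of jig_slot between -0.008 and 0.008 m and z of wedge_mid in the frame of jig_slot below 0.004 m and x of wedge_mid in the frame of jig_slot above -0.005 m and contact force between wedge and cleat above 5 N and height (world z) of each of mallet_grip, mallet_head below 0.04 m and horizontal distance between mallet_grip and jig_slot above 0.09 m and linear speed of each of mallet, wedge, drill_plate below 0.01 m/s); the robot touches nothing.
It fails at once if the blue tin is pushed more than 4 cm (distance of blue_tin from where it was at the start of the episode above 0.04 m).
Of blank1, blank2, blank3 only 2 to 3 are there at a start; the rules pass over those that are not, and their reading is None.
At some moment in a run one of blank1, blank2, blank3, drill_plate, mallet may be knocked a few centimetres aside while the robot is not near it.
It also fails if it takes over 210 s, if anything falls off the work surface, if the arm or the gripper's body presses on something with over 40 N, if the wrist force passes 120 N, or if a joint passes its speed limit or range.

ROBOT

A 6-joint arm with a two-finger parallel gripper is mounted at the origin on a cart in front of the work surface, level with it; the furniture and walls round the work are solid. World frame = base frame: x ahead of the robot, y to its left, z up, the work surface at z = 0. Lengths are in m, angles in rad, forces in N, time in s.
With the tool pointing down it reaches from about 0.4 to 0.825 m from the base axis. Payload 7 kg.
Tool frame: the origin (TCP) lies at the very end of the fingers, on their centre line; the grasp point (between the pads) lies 19 mm behind it (arm.grip_point_offset is the distance from the TCP to the grasp point, in m); z points along the fingers, y is the line along which they close (so a half turn about z gives the same grasp; the last joint's range is limited). The gripper opens to 88 mm and grips with 3 to 60 N. Pads are 19 mm wide; open, the fingers measure 130 mm over their backs; the gripper's body (78 mm by 193 mm) begins 47 mm behind the grasp point.
Start: joints at [1.561, 0.359, 0.012, 0, -1.224, -0.288], TCP at [0.198, 0.645, 0.227] pointing down, gripper open.
Joint ranges: [-3.07, 3.07], [-1.43, 2.12], [-1.02, 1.25], [-3.03, 1.67], [-3.05, -0], [-3.03, 3.03]. Speed limits (rad/s): [2.39, 2.39, 3.01, 3.14, 3.14, 3.14].

INTERFACE

Orientations are given as [roll, pitch, yaw] about the fixed x, y, z axes, in that order (R = Rz(yaw) Ry(pitch) Rx(roll)).
In Python, from station import arm, cams gives the robot as it stands.
- The arm moves only by the shell command python3 -m handwheel 'ROWS' [FORCE]. ROWS is JSON, a list that holds one entry, the list of rows, each a list of 7 numbers: the shift along the tool's x, y, z normalised to -1 to 1, where 1 is 0.08 m, then the turn, a rotation vector about the tool's x, y, z normalised to -1 to 1, where 1 is 0.5 rad, then the closure in counts, from 0 (fully open) to 255 (shut). In form: [[[x, y, z, wx, wy, wz, hand], ...]]. A call has 1 to 5 rows; each row is the pose to reach, as a shift and turn from the pose commanded when the call began, along the tool's axes at that moment; what a row does not reach only later rows make up. A row lasts 1/8 s, in which the tool goes at most 62.5 mm and 10.7 degrees, less where a joint would pass 70% of its speed; a pose out of reach is approached as far as the arm can. A call with a number of a shift or a turn outside -1 to 1 is refused whole. A call with a gripper value outside its range is refused whole. The fingers move at their own pace and stop on an object; FORCE is the grip in N (left out, the last holds). Time passes only in rows, so rows that repeat a pose let the fingers close. It gives the time, the measured TCP pose, the force, the opening and the grip force at its end, in the units of the state.
- arm.get_state(): the state, without advancing time (a new reading comes with each control period).
- cams.grab_frame(name): name is "side" or "top"; returns the picture (480x640x3 uint8, blue, green, red); there is no depth.
- cams.camera_info(name): a dict with "camera_matrix" (3x3 intrinsics, pixels), "R" (3x3) and "t" (3): a world point X has camera coordinates R X + t. Camera axes: x right, y down, z forward; pixel columns grow to the right and rows downward; lengths in m; the calibration is good to about 2 mm. A picture is of the moment at which its call begins. camera_info takes no time and is no camera call.
- arm.job_done(): hands the job in; it is judged then, once.
The state is a dict: "t": time; "q": joint angles; "qd": joint speeds; "joint_efforts": joint torques, N m; "eef_pos": TCP position; "ee_rot": TCP orientation; "force": force on the tool from outside, world axes, zero at the start; "moment": the same for the moment, N m; "width": finger opening in m; "gripper_force": force on a finger pad.
Only numpy, scipy, OpenCV 4.12 (cv2) and the standard library are available. Lean on these libraries where they do the work, as an engineer would, in place of code of your own. Each camera call takes 0.05 s, during which the arm holds its last target. There are 200 camera calls.

## Working session

There is one attempt and no reset: what is moved stays moved. The work goes in short steps, Python scripts to look and compute and a shell command to move; the robot and the scene stay as the last step left them, time stands still between calls to the robot, and variables do not carry over. Pictures are saved under pics/ and viewed, at most 14 in all, crops included, and the job is handed in when it is done.

```bash
ls; mkdir -p pics; python3 - <<'E'
from station import arm, cams
import cv2,numpy as np
for n in ("top","side"):
    cv2.imwrite(f"pics/{n}0.png",cams.grab_frame(n)); i=cams.camera_info(n); print(n,np.round(i["camera_matrix"],1).tolist(),np.round(i["R"],4).tolist(),np.round(i["t"],4).tolist())
print(arm.get_state())
E
```

```text
pics
top [[486.7, 0.0, 317.8], [0.0, 486.7, 239.2], [0.0, 0.0, 1.0]] [[0.0158, -0.9999, -0.0003], [-0.9852, -0.0155, -0.1706], [0.1706, 0.003, -0.9853]] [-0.0648, 0.6145, 1.239]
side [[442.6, 0.0, 311.9], [0.0, 442.6, 239.8], [0.0, 0.0, 1.0]] [[0.8352, -0.5497, 0.0157], [-0.2523, -0.4084, -0.8773], [0.4886, 0.7288, -0.4798]] [-0.5571, 0.1803, 0.7509]
{'t': 0.1, 'q': array([ 1.56111711e+00,  3.59311269e-01,  1.12011960e-02, -3.47771063e-04,
       -1.22409646e+00, -2.88089832e-01]), 'qd': array([ 4.95238643e-05, -2.37275853e-03,  2.29100331e-03, -7.59429839e-04,
       -6.72290696e-05,  6.49265680e-05]), 'joint_efforts': array([-1.90631086e-03, -5.84163952e+01,  2.93749523e+01,  7.01541200e+00,
        1.01791124e-02, -4.98076213e-05]), 'eef_pos': array([0.19792756, 0.64489179, 0.22573396]), 'ee_rot': array([ 3.14014766e+00, -8.72356186e-05, -2.97887388e-01]), 'force': array([0.16752676, 0.17571607, 0.28427552]), 'moment': array([ 0.01458344,  0.03984247, -0.04041676]), 'gripper_force': 0.0, 'width': 0.08725904112504171}
```

View pics/top0.png

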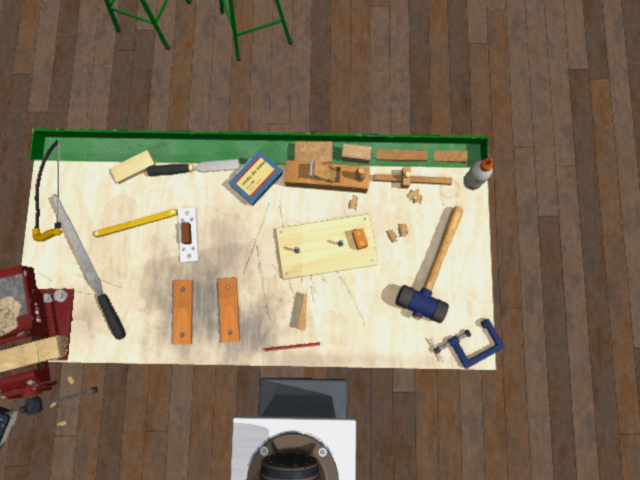

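View pics/side0.png

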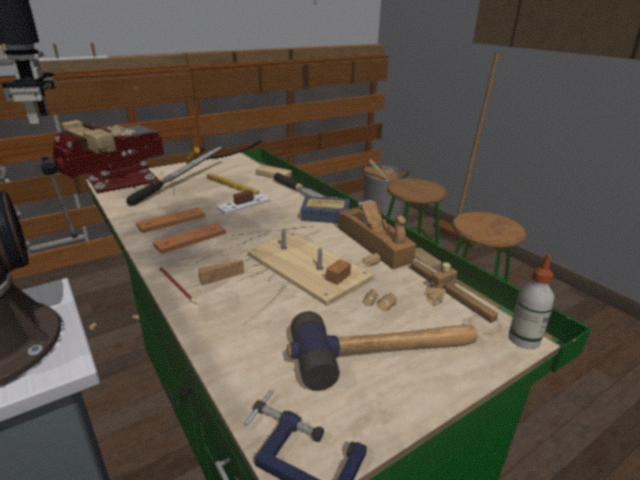

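The top view shows two blanks at (182,311) and (228,309), the plate at (187,234), the jig pins near (290,248) and (340,242), and the cleat at (360,238). The wedge is at (301,311), the mallet head at (422,302), and the tin at (255,177). The side view agrees, and I see no third blank. Next I'll take zoomed crops.

```bash
python3 - <<'E'
import cv2,numpy as np
t=cv2.imread("pics/top0.png"); s=cv2.imread("pics/side0.png")
r=lambda a,x0,y0,w,h,f: cv2.resize(a[y0:y0+h,x0:x0+w],None,fx=f,fy=f,interpolation=cv2.INTER_CUBIC)
a=r(t,165,200,220,150,3.6)   # 792x540
cv2.imwrite("pics/c1.png",a)
b=r(s,130,170,260,150,3)
cv2.imwrite("pics/c2.png",b)
E
```

```text
(no output)
```

View pics/c1.png

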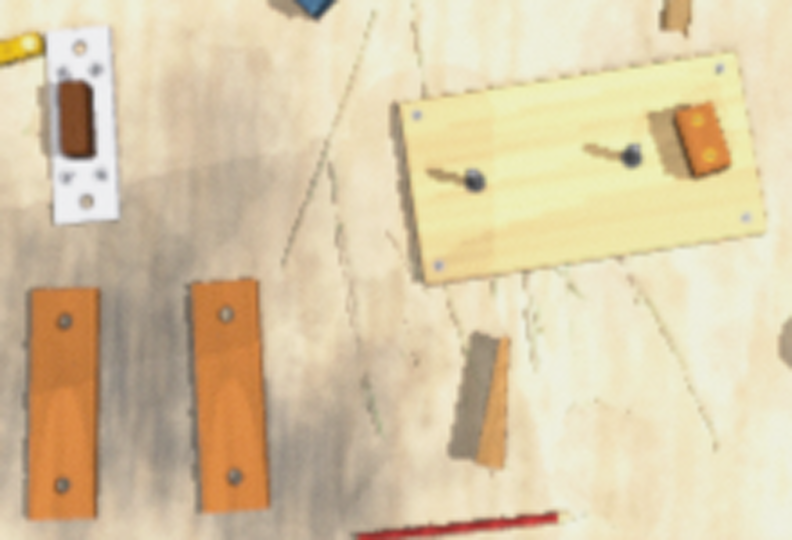

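View pics/c2.png

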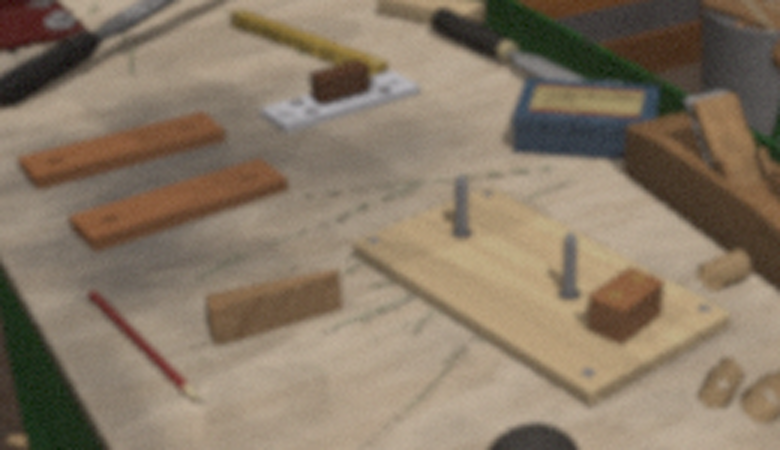

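The crops show the wedge standing on edge at (490,400) in c1, thin end away from the robot. The pins are at (475,180) and (632,155), and the cleat is at the right. I'll measure next.

```bash
cat > lib.py <<'E'
import cv2,numpy as np
from station import arm,cams
def ray(n,uv,z):
    i=cams.camera_info(n);R=np.array(i["R"]);t=np.array(i["t"]).ravel()
    C=-R.T@t; d=R.T@np.linalg.inv(i["camera_matrix"])@np.array([uv[0],uv[1],1.]); return C+d*(z-C[2])/d[2]
def proj(n,X):
    i=cams.camera_info(n); c=np.array(i["camera_matrix"])@(np.array(i["R"])@np.array(X)+np.array(i["t"]).ravel()); return c[:2]/c[2]
def blobs(mask,amin=30,box=None):
    m=mask.astype(np.uint8)
    if box: b=np.zeros_like(m); x0,y0,x1,y1=box; b[y0:y1,x0:x1]=1; m=m*b
    n,l,s,c=cv2.connectedComponentsWithStats(m)
    return [(c[k],s[k],(l==k)) for k in range(1,n) if s[k,4]>=amin]
def rect(n,bm,z):
    """minAreaRect of blob cast on plane z -> centre, long-axis angle, sizes"""
    cs,_=cv2.findContours(bm.astype(np.uint8),cv2.RETR_EXTERNAL,cv2.CHAIN_APPROX_NONE)
    c=max(cs,key=len).reshape(-1,2); P=np.array([ray(n,p,z)[:2] for p in c])*1000
    (cx,cy),(w,h),a=cv2.minAreaRect(P.astype(np.float32))
    if w>h: w,h=h,w; a+=90
    return np.array([cx,cy])/1000,np.deg2rad(a+90),(w,h)   # angle of long axis from world x
E
cat > m1.py <<'E'
from lib import *
import sys
t=cams.grab_frame("top"); hsv=cv2.cvtColor(t,cv2.COLOR_BGR2HSV); H,S,V=cv2.split(hsv)
print("cam",-np.array(cams.camera_info("top")["R"]).T@np.array(cams.camera_info("top")["t"]).ravel())
org=(S>150)&(H>5)&(H<18)&(V>90)
for c,s,m in blobs(cv2.morphologyEx(org.astype(np.uint8),cv2.MORPH_CLOSE,np.ones((3,3))),40,(100,180,400,370)):
    r=rect("top",m,.012); print("orange",np.round(c,1),s[4],np.round(r[0],4),round(float(np.degrees(r[1])),1),np.round(r[2],1))
wh=(S<40)&(V>170)
for c,s,m in blobs(cv2.morphologyEx(wh.astype(np.uint8),cv2.MORPH_CLOSE,np.ones((3,3))),100,(170,195,210,275)):
    r=rect("top",m,.008); print("plate",np.round(c,1),s[4],np.round(r[0],4),round(float(np.degrees(r[1])),1),np.round(r[2],1))
for c,s,m in blobs((V<110),4,(278,225,350,262)): print("dark",np.round(c,1),s, np.round(ray("top",c,.066),4))
for c,s,m in blobs((V<110)&(S>60),100,(380,270,470,330)): 
    r=rect("top",m,.045);print("head",np.round(c,1),s,np.round(r[0],4),round(float(np.degrees(r[1])),1),np.round(r[2],1))
print("wedge S/V patch"); print(hsv[300,288:312].tolist()); 
print("handle",[hsv[y,430:460:3].tolist() for y in (240,)])
E
python3 m1.py
```

```text
cam [ 0.3950267  -0.05892066  1.32564329]
orange [332.4 183.1] 409 [ 0.7778 -0.0755] 90.9 [ 26.  223.9]
orange [185.3 232.5] 120 [0.6353 0.3099] 183.5 [16.5 53.8]
orange [359.5 238. ] 185 [ 0.627  -0.1694] 198.2 [28.8 50.8]
orange [228.6 309.6] 1083 [0.4289 0.1804] 185.8 [ 47.6 165.9]
orange [182.4 311.7] 1111 [0.4214 0.3043] 183.4 [ 47.6 166.6]
plate [186.1 226.6] 1146 [0.6492 0.3167] 186.6 [ 74.2 191.6]
plate [203.1 202.5] 115 [0.7165 0.2632] 183.1 [27.9 54.6]
dark [339.5 243.5] [338 242   4   4  12] [ 0.6025 -0.1123  0.066 ]
dark [296.2 250.5] [294 249   5   4  13] [0.5823 0.001  0.066 ]
head [422.7 303.4] [407 285  31  33 585] [ 0.4549 -0.3348] 156.0 [69.6 81.5]
wedge S/V patch
[[21, 60, 232], [21, 59, 231], [22, 50, 234], [21, 46, 237], [21, 48, 235], [21, 53, 231], [19, 62, 189], [21, 60, 149], [20, 60, 149], [17, 58, 158], [19, 56, 158], [17, 57, 160], [17, 57, 161], [17, 61, 160], [16, 99, 168], [16, 132, 205], [16, 136, 222], [16, 130, 222], [17, 85, 217], [22, 57, 232], [23, 48, 238], [26, 35, 239], [29, 29, 238], [29, 26, 237]]
handle [[[27, 40, 227], [19, 58, 179], [18, 58, 177], [19, 61, 160], [16, 131, 109], [17, 141, 197], [17, 141, 224], [18, 93, 213], [27, 33, 239], [26, 36, 238]]]
```

```bash
cat > m2.py <<'E'
from lib import *
t=np.mean([cams.grab_frame("top") for _ in range(4)],0).astype(np.uint8); s=np.mean([cams.grab_frame("side") for _ in range(4)],0).astype(np.uint8)
cv2.imwrite("pics/top1.png",t);cv2.imwrite("pics/side1.png",s)
r=lambda a,x0,y0,w,h,f: cv2.resize(a[y0:y0+h,x0:x0+w],None,fx=f,fy=f,interpolation=cv2.INTER_NEAREST)
A=r(t,280,222,100,36,8); B=r(s,270,222,100,39,8)
cv2.imwrite("pics/c3.png",np.vstack([A,B]))
H,S,V=cv2.split(cv2.cvtColor(t,cv2.COLOR_BGR2HSV))
def pca(m,z):
    ys,xs=np.nonzero(m); P=np.array([ray("top",p,z)[:2] for p in zip(xs,ys)]); c=P.mean(0); w,v=np.linalg.eigh(np.cov(P.T)); a=v[:,1]; a*=np.sign(a[0]+1e-9)
    return c,np.degrees(np.arctan2(a[1],a[0])),np.sqrt(12*w)
for nm,mk,box,z in (("b1",(S>110)&(H<20),(165,270,200,355),.012),("b2",(S>110)&(H<20),(210,270,245,350),.012),
  ("plate",((S<35)&(V>160))|(V<100),(177,203,200,265),.008),("platehandle",(S>90)&(V<150),(177,215,200,250),.038),("wedge",(S>90)&(H<20),(285,285,312,335),.032),
  ("cleat",(S>120)&(H<20),(345,225,375,255),.045),("mhandle",(S>80)&(H<22)&(V>140),(420,200,470,290),.03),("base",(S>70)&(H>20)&(V>150),(265,205,390,290),.015)):
    bl=sorted(blobs(cv2.morphologyEx(mk.astype(np.uint8),cv2.MORPH_CLOSE,np.ones((3,3))),30,box),key=lambda b:-b[1][4])
    if bl: c,a,w=pca(bl[0][2],z); R=rect("top",bl[0][2],z); print(nm,bl[0][1],np.round(c,4),round(a,1),np.round(w,4),"rect",np.round(R[0],4),round(float(np.degrees(R[1]))%180,1),np.round(R[2],1))
for nm,b in (("b1",(170,275,197,350)),("b2",(214,272,242,348))):
    g=V.astype(float); L=[]
    for half in ((b[0],b[1],b[2],b[1]+22),(b[0],b[3]-22,b[2],b[3])):
        x0,y0,x1,y1=half; p=(S[y0:y1,x0:x1]<100)&(V[y0:y1,x0:x1]<190); k=max(blobs(p,2),key=lambda q:q[1][4] if 5<q[0][0]<22 else 0,default=None)
        if k: L.append(k[0]+[x0,y0])
    P=[ray("top",q,.012) for q in L]; print(nm,"holes",np.round(L,1).tolist(),np.round(P,4).tolist())
E
python3 m2.py
```

```text
b1 [ 173  280   20   65 1226] [0.4209 0.3039] 2.6 [0.051  0.1695] rect [0.4211 0.3034] 3.4 [ 51.  169.5]
b2 [ 218  277   22   66 1203] [0.4283 0.1805] 5.9 [0.0506 0.1694] rect [0.4288 0.1806] 5.8 [ 50.5 170.1]Traceback (most recent call last):
  File "m2.py", line 15, in <module>
    if bl: c,a,w=pca(bl[0][2],z); R=rect("top",bl[0][2],z); print(nm,bl[0][1],np.round(c,4),round(a,1),np.round(w,4),"rect",np.round(R[0],4),round(float(np.degrees(R[1]))%180,1),np.round(R[2],1))
                 ~~~^^^^^^^^^^^^
  File "m2.py", line 9, in pca
    ys,xs=np.nonzero(m); P=np.array([ray("top",p,z)[:2] for p in zip(xs,ys)]); c=P.mean(0); w,v=np.linalg.eigh(np.cov(P.T)); a=v[:,1]; a*=np.sign(a[0]+1e-9)
                                     ~~~^^^^^^^^^^^
  File "lib.py", line 4, in ray
    i=cams.camera_info(n);R=np.array(i["R"]);t=np.array(i["t"]).ravel()
ValueError: time passes only in moves, steps and waits
```

View pics/c3.png

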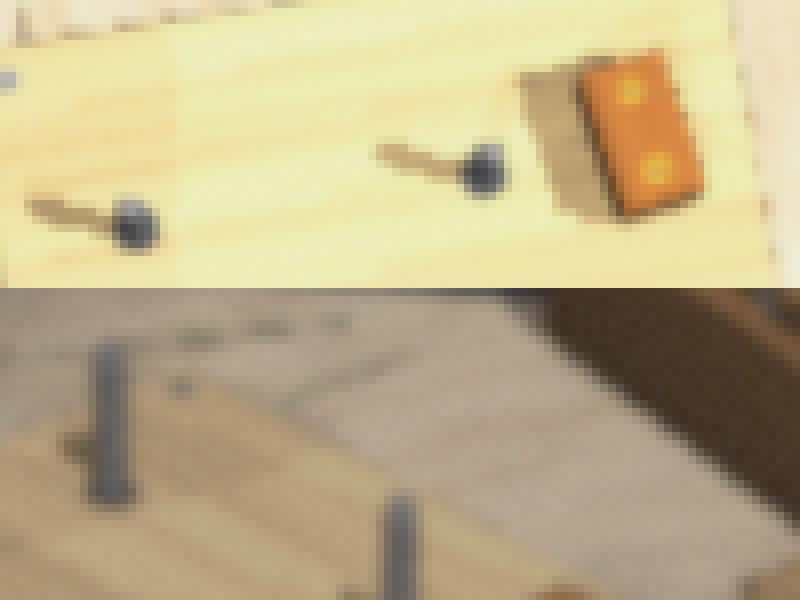

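The pins show as dark posts in both views. The feet in the top view are at about (340,244) and (296.5,251). In the side view the left pin's foot is at (283.5,248) and its tip at (283.5,229), and the right pin's tip is at (320,248).

```bash
python3 - <<'E'
s=open('lib.py').read()
s=s.replace("def ray","import functools\n@functools.lru_cache\ndef info(n): return cams.camera_info(n)\ndef ray",1).replace("i=cams.camera_info(n)","i=info(n)")
open('lib.py','w').write(s)
m=open('m2.py').read()
m=m.replace('t=np.mean([cams.grab_frame("top") for _ in range(4)],0).astype(np.uint8); s=np.mean([cams.grab_frame("side") for _ in range(4)],0).astype(np.uint8)','t=cv2.imread("pics/top1.png"); s=cv2.imread("pics/side1.png")')
open('m2.py','w').write(m+'''
for n,uv,z in (("top",(340,244),.017),("top",(296.3,250.8),.017),("top",(340.6,241.3),.064),("top",(296.3,247.7),.064),("side",(283.5,247.5),.017),("side",(283.3,229),.066),("side",(319.9,248),.066)): print(n,uv,np.round(ray(n,uv,z),4))
''')
E
python3 m2.py
```

```text
b1 [ 173  280   20   65 1226] [0.4209 0.3039] 2.6 [0.051  0.1695] rect [0.4211 0.3034] 3.4 [ 51.  169.5]
b2 [ 218  277   22   66 1203] [0.4283 0.1805] 5.9 [0.0506 0.1694] rect [0.4288 0.1806] 5.8 [ 50.5 170.1]
plate [177 203  22  60 909] [0.6341 0.3026] 6.9 [0.0541 0.1739] rect [0.6386 0.3052] 6.8 [ 52.8 167.9]
platehandle [182 223   9  20 165] [0.6299 0.3007] 7.3 [0.0222 0.055 ] rect [0.6307 0.2999] 3.6 [21.5 53.1]
wedge [297 294  10  36 202] [ 0.4182 -0.0172] -5.6 [0.0165 0.0885] rect [ 0.4258 -0.0172] 174.7 [19.4 92.2]
cleat [352 228  16  21 230] [ 0.621  -0.1666] 18.0 [0.0319 0.0518] rect [ 0.6212 -0.1666] 18.2 [31.5 52.7]
mhandle [426 206  37  84 666] [ 0.6082 -0.3978] -22.2 [0.0206 0.2477] rect [ 0.6029 -0.3969] 159.0 [ 26.  243.2]
base [ 276  222  102   56 2772] [ 0.5852 -0.0616] 88.6 [0.1304 0.2721] rect [ 0.6039 -0.0787] 100.1 [143. 260.]
b1 holes [[183.8, 283.1], [183.1, 346.3]] [[0.4966, 0.3046, 0.012], [0.3301, 0.2959, 0.012]]
b2 holes [[227.3, 287.0], [235.5, 341.5]] [[0.4879, 0.1867, 0.012], [0.3447, 0.1582, 0.012]]
top (340, 244) [ 0.6092 -0.1157  0.017 ]
top (296.3, 250.8) [0.5886 0.0029 0.017 ]
top (340.6, 241.3) [ 0.6087 -0.1152  0.064 ]
top (296.3, 247.7) [0.5899 0.0009 0.064 ]
side (283.5, 247.5) [ 0.5867 -0.0013  0.017 ]
side (283.3, 229) [ 0.5863 -0.0025  0.066 ]
side (319.9, 248) [ 0.6081 -0.1181  0.066 ]
```

```bash
cat > plan.py <<'E'
import sys,numpy as np
from scipy.spatial.transform import Rotation as Ro
from station import arm
s=arm.get_state(); x,y,z,yaw=map(float,sys.argv[1:5])
R=Ro.from_euler('xyz',s['ee_rot']); d=R.inv().apply(np.array([x,y,z])-s['eef_pos'])/.08
T=Ro.from_euler('xyz',[np.pi,0,yaw]); w=(R.inv()*T).as_rotvec()/.5
print("t",round(s['t'],2),"pos",np.round(s['eef_pos'],4),"rpy",np.round(s['ee_rot'],3),"w",round(s['width'],4),"F",np.round(s['force'],1),"q",np.round(s['q'],2))
print("shift",np.round(d,2),"turn",np.round(w,2),"calls",max(1,int(np.ceil(np.abs(d).max()))))
E
python3 plan.py .421 .3045 .1 .05
python3 -m handwheel '[[[0,0,0,0,0,-0.35,0]]]'; python3 plan.py .421 .3045 .1 .05
```

```text
t 0.55 pos [0.1981 0.6452 0.2265] rpy [ 3.142  0.    -0.298] w 0.0876 F [0.2 0.7 0.4] q [ 1.56  0.36  0.01 -0.   -1.22 -0.29]
shift [3.91 3.25 1.58] turn [ 0.   0.  -0.7] calls 4
t: 0.68
eef_pos: [0.1981, 0.6452, 0.2266]
ee_rot: [3.142, 0.0, -0.12]
force: [-0.9, -0.4, -0.3]
width: 0.0874
gripper_force: 0.0
t 0.68 pos [0.1981 0.6452 0.2266] rpy [ 3.142  0.    -0.12 ] w 0.0874 F [-0.9 -0.4 -0.3] q [ 1.56  0.36  0.01 -0.   -1.22 -0.11]
shift [3.28 3.9  1.58] turn [ 0.    0.   -0.34] calls 4
```

```bash
A='[[[0.4,0.48,0,0,0,0,0],[0.82,0.97,0,0,0,0,0]]]'
python3 -m handwheel '[[[0.4,0.5,0,0,0,0,0],[0.82,0.97,0,0,0,0,0]]]' >/dev/null
python3 -m handwheel '[[[0.4,0.5,0,0,0,0,0],[0.82,0.97,0,0,0,0,0]]]' >/dev/null
python3 -m handwheel '[[[0.4,0.5,0,0,0,0,0],[0.82,0.97,0,0,0,0,0]]]' >/dev/null
python3 -m handwheel '[[[0.4,0.5,0,0,0,0,0],[0.82,0.97,0,0,0,0,0],[0.82,0.97,0,0,0,0,0]]]' >/dev/null
python3 -m handwheel '[[[0,0,0.4,0,0,-0.3,0],[0,0,0.9,0,0,-0.34,0],[0,0,0.9,0,0,-0.34,0]]]' | head -3
python3 plan.py .421 .3045 .003 .05
```

```text
t: 2.17
eef_pos: [0.419, 0.3039, 0.1523]
ee_rot: [3.137, 0.004, 0.047]
t 2.17 pos [0.419  0.3039 0.1523] rpy [3.137 0.004 0.047] w 0.0878 F [-1.   0.5  1.4] q [ 1.01  0.17 -0.43 -0.   -0.98  0.61]
shift [ 0.03 -0.01  1.87] turn [ 0.01  0.01 -0.01] calls 2
```

```bash

python3 -m handwheel '[[[0.03,0,0.5,0,0,0,0],[0.03,0,0.95,0,0,0,0],[0.03,0,0.95,0,0,0,0]]]' >/dev/null
python3 plan.py .421 .3045 .003 .05
python3 -m handwheel '[[[0,0,0.4,0,0,0,0],[0,0,0.9,0,0,0,0],[0,0,0.9,0,0,0,0]]]' >/dev/null
python3 plan.py .421 .3045 .003 .05
```

```text
t 2.55 pos [0.4223 0.3049 0.078 ] rpy [3.139e+00 2.000e-03 4.700e-02] w 0.0876 F [ 0.3  0.7 -0.7] q [ 1.    0.26 -0.52  0.   -0.8   0.62]
shift [-0.01  0.    0.94] turn [ 0.01  0.   -0.01] calls 1
t 2.92 pos [0.4226 0.3051 0.0066] rpy [3.139e+00 1.000e-03 4.700e-02] w 0.0877 F [ 0.3 -0.4  0.8] q [ 1.    0.36 -0.58  0.   -0.63  0.62]
shift [-0.02  0.01  0.05] turn [ 0.    0.   -0.01] calls 1
```

```bash

python3 -m handwheel '[[[0,0,0.03,0,0,0,0],[0,0,0.03,0,0,0,255],[0,0,0.03,0,0,0,255],[0,0,0.03,0,0,0,255],[0,0,0.03,0,0,0,255]]]' 25
python3 -m handwheel '[[[0,0,0,0,0,0,255],[0,0,0,0,0,0,255],[0,0,-0.4,0,0,0,255],[0,0,-0.8,0,0,0,255],[0,0,-1,0,0,0,255]]]' 25
python3 plan.py .599 -.057 .1 -1.398
```

```text
t: 3.55
eef_pos: [0.4229, 0.3052, 0.0044]
ee_rot: [-3.141, -0.0, 0.047]
force: [0.1, -0.8, 0.1]
width: 0.0532
gripper_force: 0.0
t: 4.18
eef_pos: [0.4232, 0.3056, 0.0856]
ee_rot: [-3.14, -0.001, 0.047]
force: [-0.3, 0.7, -1.3]
width: 0.0476
gripper_force: 25.0
t 4.17 pos [0.4232 0.3056 0.0856] rpy [-3.14e+00 -1.00e-03  4.70e-02] w 0.0476 F [-0.3  0.7 -1.3] q [ 1.    0.25 -0.51  0.   -0.81  0.62]
shift [ 1.98  4.63 -0.18] turn [-0.    0.    2.89] calls 5
```

```bash

python3 -m handwheel '[[[0.2,0.47,-0.2,0,0,0,255],[0.4,0.93,-0.2,0,0,0,255]]]' >/dev/null
python3 -m handwheel '[[[0.2,0.47,0,0,0,0,255],[0.4,0.93,0,0,0,0,255]]]' >/dev/null
python3 -m handwheel '[[[0.2,0.47,0,0,0,0,255],[0.4,0.93,0,0,0,0,255]]]' >/dev/null
python3 -m handwheel '[[[0.2,0.47,0,0,0,0,255],[0.4,0.93,0,0,0,0,255]]]' >/dev/null
python3 -m handwheel '[[[0.2,0.47,0,0,0,0,255],[0.4,0.93,0,0,0,0,255]]]' >/dev/null
python3 -m handwheel '[[[0,0,0,0,0,0.35,255],[0,0,0,0,0,0.7,255],[0,0,0,0,0,0.97,255]]]' >/dev/null
python3 -m handwheel '[[[0,0,0,0,0,0.35,255],[0,0,0,0,0,0.7,255],[0,0,0,0,0,0.97,255]]]' >/dev/null
python3 -m handwheel '[[[0,0,0,0,0,0.35,255],[0,0,0,0,0,0.7,255],[0,0,0,0,0,0.95,255],[0,0,0,0,0,0.95,255]]]' >/dev/null
python3 plan.py .599 -.057 .1 -1.398
python3 - <<'E'
from lib import *
t=cams.grab_frame("top");cv2.imwrite("pics/top2.png",t);s=cams.grab_frame("side")
cv2.imwrite("pics/c4.png",np.hstack([cv2.resize(t[200:320,240:400],None,fx=2.5,fy=2.5),cv2.resize(s[150:270,220:380],None,fx=2.5,fy=2.5)]))
E
```

```text
t 6.67 pos [ 0.5999 -0.0589  0.0997] rpy [ 3.141  0.    -1.397] w 0.0478 F [-0.1 -0.6 -1.2] q [ 0.23  0.35 -0.31 -0.   -0.91 -0.05]
shift [-0.03  0.01 -0.  ] turn [0. 0. 0.] calls 1
```

View pics/c4.png

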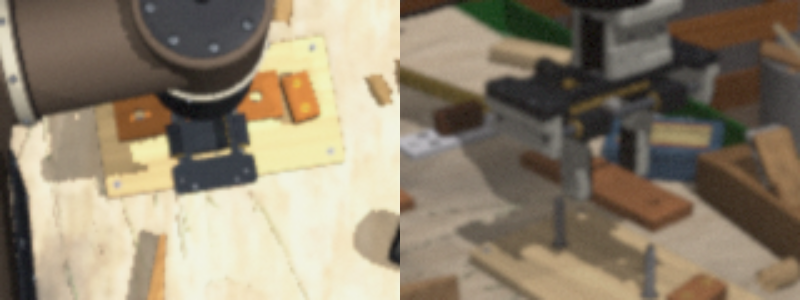

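The blank hangs level over the pins. Its left hole shows at top (297,247) and its right hole at about (342,237).

```bash
cat > hold.py <<'E'
from lib import *
import sys
t=cams.grab_frame("top"); H,S,V=cv2.split(cv2.cvtColor(t,cv2.COLOR_BGR2HSV)); z=float(sys.argv[1])
m=((S>110)&(H<20)&(V>60))
seat=np.array([.599,-.057]); a=np.radians(9.9); X=np.array([np.cos(a),np.sin(a)]); Y=np.array([-X[1],X[0]])
ys,xs=np.nonzero(m[215:270,270:352]); xs+=270; ys+=215
P=np.array([ray("top",p,z)[:2]-seat for p in zip(xs,ys)]); L=np.c_[P@X,P@Y]*1000
k=(abs(L[:,0])<40)&(L[:,1]>-93)&(L[:,1]<100); L=L[k]
for nm,q in (("left(+y)",L[L[:,1]>0]),("right",L[L[:,1]<0])):
    print(nm,"n",len(q),"x",np.percentile(q[:,0],[2,98]).round(1),"y",np.percentile(q[:,1],[1,99]).round(1))
for uv in ((296.5,246.5),(342.3,236.5)):
    p=ray("top",uv,z)[:2]-seat; print("hole",(np.array([p@X,p@Y])*1000).round(1))
p=t[225:262,280:352]; cv2.imwrite("pics/c5.png",cv2.resize(p,None,fx=11,fy=11,interpolation=cv2.INTER_NEAREST))
E
python3 hold.py .108
```

```text
left(+y) n 356 x [-23.6  18.7] y [29.3 85. ]
right n 248 x [-22.7  23.2] y [-85.7 -41.6]
hole [-3.1 56.7]
hole [  4.1 -62.1]
```

View pics/c5.png

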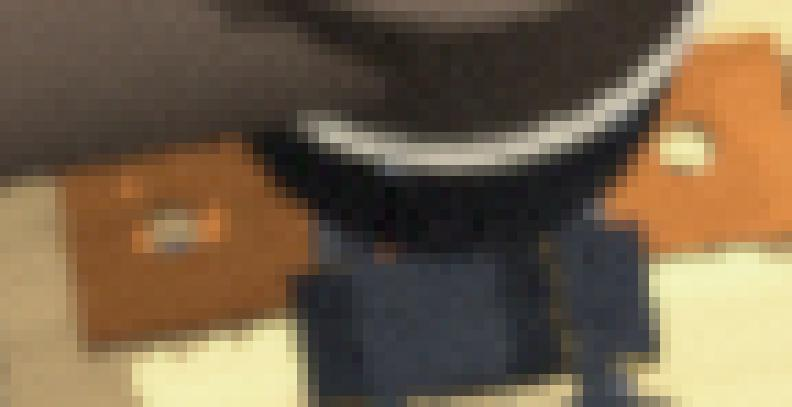

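The hole positions come out at about ±60 mm, within 1 mm of the pins. I'll lower it.

```bash

python3 -m handwheel '[[[-0.01,0,0.2,0,0,0,255],[-0.01,0,0.4,0,0,0,255],[-0.01,0,0.5,0,0,0,255],[-0.01,0,0.5,0,0,0,255]]]'
python3 -m handwheel '[[[0,0,0.1,0,0,0,255],[0,0,0.2,0,0,0,255],[0,0,0.2,0,0,0,255]]]'
```

```text
t: 7.32
eef_pos: [0.5999, -0.0581, 0.0591]
ee_rot: [3.14, -0.0, -1.398]
force: [0.9, -0.6, -1.1]
width: 0.0476
gripper_force: 25.0
t: 7.7
eef_pos: [0.6, -0.0581, 0.0436]
ee_rot: [3.141, 0.0, -1.398]
force: [0.2, -0.6, -1.7]
width: 0.0476
gripper_force: 25.0
```

```bash

python3 -m handwheel '[[[0,0,0.1,0,0,0,255],[0,0,0.2,0,0,0,255],[0,0,0.29,0,0,0,255],[0,0,0.29,0,0,0,255]]]'
python3 -m handwheel '[[[0,0,0,0,0,0,150],[0,0,0,0,0,0,60],[0,0,0,0,0,0,0],[0,0,0,0,0,0,0]]]'
```

```text
t: 8.2
eef_pos: [0.6, -0.0581, 0.0203]
ee_rot: [3.141, -0.0, -1.398]
force: [1.2, 0.9, -1.9]
width: 0.0475
gripper_force: 25.0
t: 8.7
eef_pos: [0.6, -0.0581, 0.0211]
ee_rot: [-3.142, -0.0, -1.398]
force: [0.1, 0.4, 0.4]
width: 0.0723
gripper_force: 0.0
```

```bash

python3 -m handwheel '[[[0,0,-0.5,0,0,0,0],[0,0,-1,0,0,0,0],[0,0,-1,0,0,0,0]]]' | head -3
python3 plan.py .4285 .1812 .1 .102
```

```text
t: 9.07
eef_pos: [0.6024, -0.0578, 0.1047]
ee_rot: [-3.135, -0.0, -1.397]
t 9.07 pos [ 0.6024 -0.0578  0.1047] rpy [-3.135 -0.    -1.397] w 0.0873 F [ 0.3  0.3 -0.5] q [ 0.23  0.35 -0.31  0.   -0.91 -0.05]
shift [-3.32  1.63  0.05] turn [-0.01 -0.01 -3.  ] calls 4
```

```bash

python3 -m handwheel '[[[-0.42,0.2,0,0,0,0,0],[-0.83,0.4,0,0,0,0,0]]]' >/dev/null
python3 -m handwheel '[[[-0.42,0.2,0,0,0,0,0],[-0.83,0.4,0,0,0,0,0]]]' >/dev/null
python3 -m handwheel '[[[-0.42,0.2,0,0,0,0,0],[-0.83,0.4,0,0,0,0,0]]]' >/dev/null
python3 -m handwheel '[[[-0.42,0.2,0,0,0,0,0],[-0.83,0.4,0,0,0,0,0]]]' >/dev/null
python3 -m handwheel '[[[0,0,0,0,0,-0.35,0],[0,0,0,0,0,-0.7,0],[0,0,0,0,0,-1,0]]]' >/dev/null
python3 -m handwheel '[[[0,0,0,0,0,-0.35,0],[0,0,0,0,0,-0.7,0],[0,0,0,0,0,-1,0]]]' >/dev/null
python3 -m handwheel '[[[0,0,0,0,0,-0.35,0],[0,0,0,0,0,-0.7,0],[0,0,0,0,0,-1,0],[0,0,0,0,0,-1,0]]]' >/dev/null
python3 plan.py .4285 .1812 .004 .102
python3 - <<'E'
from lib import *
t=cams.grab_frame("top");cv2.imwrite("pics/top3.png",t)
cv2.imwrite("pics/c6.png",cv2.resize(t[190:350,160:480],None,fx=2.5,fy=2.5))
E
```

```text
t 11.32 pos [0.428  0.1813 0.1006] rpy [3.141e+00 1.000e-03 1.010e-01] w 0.0876 F [-0.5 -0.8 -0.3] q [ 0.83  0.14 -0.61 -0.   -0.82  0.85]
shift [0.01 0.   1.21] turn [ 0.  0. -0.] calls 2
```

View pics/c6.png

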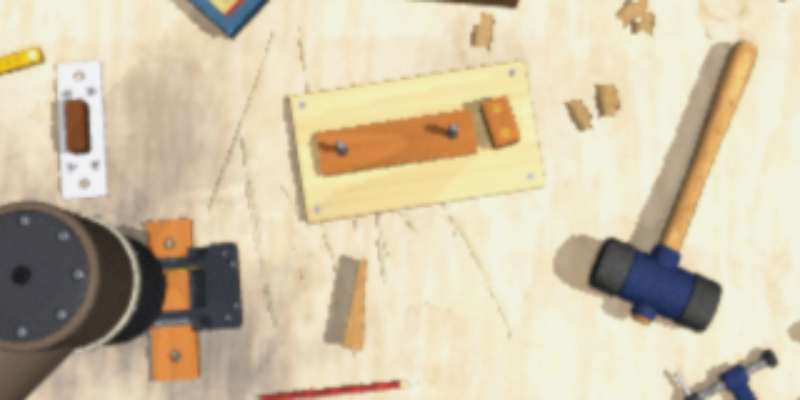

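Blank 1 is on the pins at (395,140) in the crop, and the gripper is over blank 2 at (172,300). I'll pick it up.

```bash

python3 -m handwheel '[[[0,0,0.4,0,0,0,0],[0,0,0.8,0,0,0,0],[0,0,0.8,0,0,0,0]]]' >/dev/null
python3 -m handwheel '[[[0,0,0.25,0,0,0,0],[0,0,0.41,0,0,0,0],[0,0,0.41,0,0,0,0],[0,0,0.41,0,0,0,255],[0,0,0.41,0,0,0,255]]]' 25 | sed -n 2p
python3 -m handwheel '[[[0,0,0,0,0,0,255],[0,0,0,0,0,0,255],[0,0,0,0,0,0,255],[0,0,0,0,0,0,255],[0,0,0,0,0,0,255]]]' 25
python3 -m handwheel '[[[0,0,-0.4,0,0,0,255],[0,0,-0.8,0,0,0,255],[0,0,-1,0,0,0,255],[0,0,-1,0,0,0,255]]]' 25
python3 plan.py .600 -.058 .112 -1.398
```

```text
eef_pos: [0.4287, 0.1819, 0.0048]
t: 13.0
eef_pos: [0.4283, 0.1816, 0.0043]
ee_rot: [-3.142, -0.0, 0.102]
force: [-0.9, -0.2, 3.6]
width: 0.0478
gripper_force: 25.0
t: 13.5
eef_pos: [0.4288, 0.182, 0.085]
ee_rot: [-3.14, -0.002, 0.102]
force: [-0.7, -0.8, -0.6]
width: 0.0476
gripper_force: 25.0
t 13.5 pos [0.4288 0.182  0.085 ] rpy [-3.14e+00 -2.00e-03  1.02e-01] w 0.0476 F [-0.7 -0.8 -0.6] q [ 0.83  0.16 -0.63 -0.   -0.78  0.85]
shift [ 1.82  3.2  -0.34] turn [-0.01 -0.    3.  ] calls 4
```

```bash

python3 -m handwheel '[[[0.22,0.4,-0.34,0,0,0,255],[0.45,0.8,-0.34,0,0,0,255]]]' >/dev/null
python3 -m handwheel '[[[0.22,0.4,0,0,0,0,255],[0.45,0.8,0,0,0,0,255]]]' >/dev/null
python3 -m handwheel '[[[0.22,0.4,0,0,0,0,255],[0.45,0.8,0,0,0,0,255]]]' >/dev/null
python3 -m handwheel '[[[0.22,0.4,0,0,0,0,255],[0.45,0.8,0,0,0,0,255]]]' >/dev/null
python3 -m handwheel '[[[0,0,0,0,0,0.35,255],[0,0,0,0,0,0.7,255],[0,0,0,0,0,1,255]]]' >/dev/null
python3 -m handwheel '[[[0,0,0,0,0,0.35,255],[0,0,0,0,0,0.7,255],[0,0,0,0,0,1,255]]]' >/dev/null
python3 -m handwheel '[[[0,0,0,0,0,0.35,255],[0,0,0,0,0,0.7,255],[0,0,0,0,0,1,255],[0,0,0,0,0,1,255]]]' >/dev/null
python3 plan.py .600 -.058 .112 -1.398
python3 hold.py .1195
```

```text
t 15.75 pos [ 0.5969 -0.0585  0.1097] rpy [ 3.139  0.    -1.397] w 0.0476 F [-0.6  0.4 -0.5] q [ 0.23  0.34 -0.31 -0.   -0.93 -0.05]
shift [ 0.   -0.04 -0.03] turn [0. 0. 0.] calls 1
left(+y) n 412 x [-34.6  15.2] y [30.7 83.5]
right n 315 x [-35.6  19.2] y [-84.7 -40.9]
hole [-5.  56.5]
hole [  2.2 -61.2]
```

View pics/c5.png

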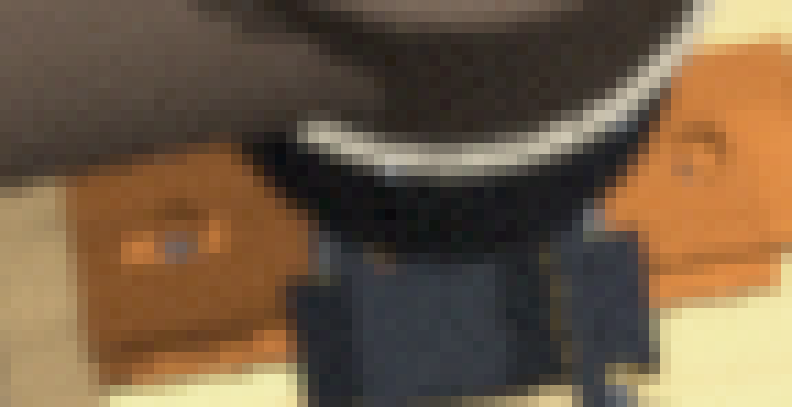

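Blank 2 is centred along the pins to within about 1 mm and needs +3 mm in x. I'll correct that and lower it.

```bash

python3 -m handwheel '[[[-0.01,-0.035,0,0,0,0,255],[-0.01,-0.035,0.3,0,0,0,255],[-0.01,-0.035,0.45,0,0,0,255],[-0.01,-0.035,0.45,0,0,0,255]]]' | head -4
python3 plan.py .600 -.058 .032 -1.398
python3 -m handwheel '[[[0,0,0.15,0,0,0,255],[0,0,0.3,0,0,0,255],[0,0,0.3,0,0,0,255]]]' | head -4
python3 plan.py .600 -.058 .032 -1.398
```

```text
t: 16.3
eef_pos: [0.5996, -0.0573, 0.0743]
ee_rot: [3.139, -0.0, -1.397]
force: [-0.4, 0.8, -0.1]
t 16.3 pos [ 0.5996 -0.0573  0.0743] rpy [ 3.139 -0.    -1.397] w 0.0478 F [-0.4  0.8 -0.1] q [ 0.23  0.38 -0.34 -0.   -0.85 -0.06]
shift [ 0.01 -0.    0.53] turn [ 0. -0.  0.] calls 1
t: 16.68
eef_pos: [0.6002, -0.0566, 0.0503]
ee_rot: [3.141, 0.001, -1.398]
force: [0.6, 5.6, -4.2]
t 16.68 pos [ 0.6002 -0.0566  0.0503] rpy [ 3.141e+00  1.000e-03 -1.398e+00] w 0.0475 F [ 0.6  5.6 -4.2] q [ 0.23  0.41 -0.36 -0.   -0.8  -0.06]
shift [0.02 0.01 0.23] turn [0. 0. 0.] calls 1
```

```bash

python3 -m handwheel '[[[-0.015,0,0.1,0,0,0,255],[-0.015,0,0.23,0,0,0,255],[-0.015,0,0.23,0,0,0,255]]]' | head -4
python3 -m handwheel '[[[0,0,0,0,0,0,150],[0,0,0,0,0,0,60],[0,0,0,0,0,0,0],[0,0,0,0,0,0,0]]]'
python3 -m handwheel '[[[0,0,-0.5,0,0,0,0],[0,0,-1,0,0,0,0],[0,0,-1,0,0,0,0]]]' | head -3
python3 plan.py .631 .301 .1 .12
```

```text
t: 17.05
eef_pos: [0.5998, -0.0562, 0.0321]
ee_rot: [3.141, -0.0, -1.398]
force: [1.1, 0.6, -1.7]
t: 17.55
eef_pos: [0.6001, -0.056, 0.0332]
ee_rot: [-3.141, -0.0, -1.398]
force: [-0.1, 0.8, 0.1]
width: 0.0722
gripper_force: 0.0
t: 17.92
eef_pos: [0.6024, -0.0557, 0.1167]
ee_rot: [-3.135, -0.0, -1.397]
t 17.93 pos [ 0.6024 -0.0557  0.1167] rpy [-3.135 -0.    -1.397] w 0.0879 F [ 0.6 -0.2 -0.3] q [ 0.23  0.33 -0.3   0.   -0.93 -0.06]
shift [-4.33 -1.12  0.21] turn [-0.01 -0.01 -3.03] calls 5
```

```bash

python3 -m handwheel '[[[-0.43,-0.11,0,0,0,0,0],[-0.87,-0.22,0,0,0,0,0]]]' >/dev/null
python3 -m handwheel '[[[-0.43,-0.11,0,0,0,0,0],[-0.87,-0.22,0,0,0,0,0]]]' >/dev/null
python3 -m handwheel '[[[-0.43,-0.11,0,0,0,0,0],[-0.87,-0.22,0,0,0,0,0],[-0.87,-0.22,0,0,0,0,0]]]' >/dev/null
python3 - <<'E'
from lib import *
t=cams.grab_frame("top");cv2.imwrite("pics/top4.png",t)
p=t[198:268,160:220]; q=t[215:265,270:385]
cv2.imwrite("pics/c7.png",np.hstack([cv2.resize(p,(480,560),interpolation=cv2.INTER_NEAREST)]))
hs=cv2.cvtColor(t,cv2.COLOR_BGR2HSV);H,S,V=cv2.split(hs)
for nm,mk in (("top b",(S>110)&(H<20)),):
    for c,s,m in blobs(mk,200,(280,215,345,270)):
        print(nm,s,rect("top",m,.039))
a=[ray("top",u,.008) for u in ((186.7,212.6),(188.4,255.3))]; print(np.round(a,4), np.mean(a,0), np.degrees(np.arctan2(*(a[0]-a[1])[[1,0]])))
E
python3 plan.py .631 .301 .1 .1
```

```text
top b [ 286  233   59   27 1081] (array([ 0.59924988, -0.05031739]), np.float64(1.7356946508949658), (52.17597198486328, 159.83551025390625))
[[0.6922 0.3098 0.008 ]
 [0.5729 0.2978 0.008 ]] [0.63256168 0.30380363 0.008     ] 5.752102650119838
t 18.85 pos [0.6157 0.1597 0.1121] rpy [ 3.141 -0.    -1.396] w 0.0879 F [-0.8 -0.2 -0.3] q [ 0.56  0.39 -0.22 -0.   -0.96 -0.39]
shift [-1.71 -0.5   0.15] turn [ 0.    0.   -2.99] calls 2
```

View pics/c7.png

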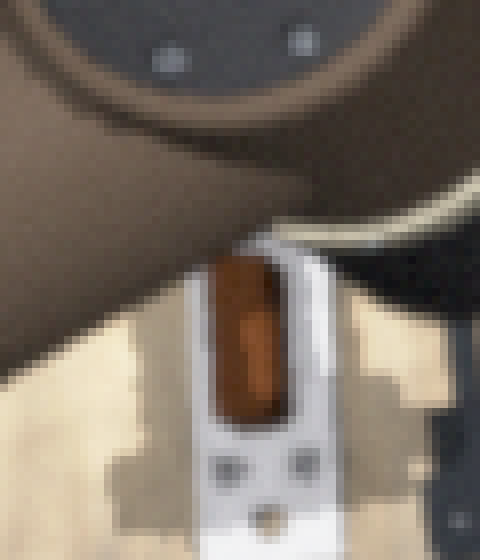

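The plate has been knocked about 2 cm: its bottom hole is now at top (192.7,262.5), where it was (188.4,255.3) before. I'll back off and remeasure.

```bash

python3 -m handwheel '[[[0.5,0,0,0,0,0,0],[1,0,0,0,0,0,0],[1,0,0,0,0,0,0]]]' >/dev/null
python3 - <<'E'
from lib import *
t=cams.grab_frame("top");cv2.imwrite("pics/top5.png",t)
cv2.imwrite("pics/c8.png",cv2.resize(t[200:275,170:285],None,fx=6.9,fy=6.9,interpolation=cv2.INTER_CUBIC))
E
```

```text
(no output)
```

View pics/c8.png

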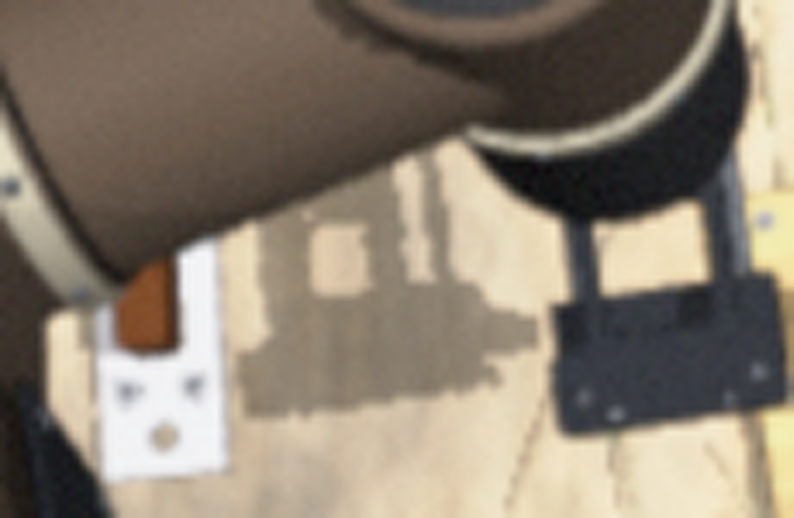

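```bash
python3 - <<'E'
from lib import *
g=lambda u,v,z=.008: ray("top",(170+u/6.9-.5,200+v/6.9-.5),z)[:2]
ang=lambda a,b: np.degrees(np.arctan2(*(b-a)[::-1]))
print("right",ang(g(229,468),g(215,240)),"left",ang(g(107,481),g(95,310)),"end",ang(g(229,468),g(107,481))-90)
h=g(165,437); print("hole",h)
print("handle",ray("top",(190.5,240),.038))
t=cv2.imread("pics/top4.png");H,S,V=cv2.split(cv2.cvtColor(t,cv2.COLOR_BGR2HSV))
for c,s,m in blobs((S>110)&(V<190)&(H<18),60,(184,225,198,253)):
  print(c,s,rect("top",m,.036))
for a in (5,7,9):
  r=np.radians(a); print(a,h+.06*np.array([np.cos(r),np.sin(r)]))
E
```

```text
right 6.697612802014252 left 7.5456921596305815 end 7.039115639371005
hole [0.55240293 0.28286674]
handle [0.61033461 0.28656722 0.038     ]
[190.42207792 239.97402597] [187 230   8  21 154] (array([0.61089148, 0.2870975 ]), np.float64(3.2031902005720783), (18.84223747253418, 55.22920608520508))
5 [0.61217461 0.28809609]
7 [0.6119557 0.2901789]
9 [0.61166423 0.29225281]
```

```bash
python3 plan.py .6115 .2885 .112 .123
python3 -m handwheel '[[[0,0,0,0,0,-0.35,0],[0,0,0,0,0,-0.7,0],[0,0,0,0,0,-1,0]]]' >/dev/null
python3 -m handwheel '[[[0,0,0,0,0,-0.35,0],[0,0,0,0,0,-0.7,0],[0,0,0,0,0,-1,0]]]' >/dev/null
python3 -m handwheel '[[[0,0,0,0,0,-0.35,0],[0,0,0,0,0,-0.7,0],[0,0,0,0,0,-1,0],[0,0,0,0,0,-1,0]]]' >/dev/null
python3 plan.py .6115 .2885 .112 .123
```

```text
t 19.27 pos [0.6296 0.0778 0.1126] rpy [ 3.141 -0.    -1.401] w 0.0873 F [-0.1  0.3  0.1] q [ 0.43  0.38 -0.23 -0.   -0.96 -0.26]
shift [-2.63 -0.22  0.01] turn [ 0.    0.   -3.05] calls 3
t 20.52 pos [0.6296 0.0802 0.1128] rpy [3.142 0.    0.101] w 0.0876 F [-0.6 -0.4 -0.4] q [ 0.43  0.38 -0.23 -0.   -0.96  1.24]
shift [ 0.04 -2.61  0.01] turn [ 0.    0.   -0.04] calls 3
```

```bash

python3 -m handwheel '[[[0,-0.45,0,0,0,0,0],[0.01,-0.87,0,0,0,0,0]]]' >/dev/null
python3 -m handwheel '[[[0,-0.45,0,0,0,0,0],[0.01,-0.87,0,0,0,0,0]]]' >/dev/null
python3 -m handwheel '[[[0,-0.45,0,0,0,-0.04,0],[0.01,-0.87,0,0,0,-0.04,0],[0.01,-0.87,0,0,0,-0.04,0]]]' >/dev/null
python3 plan.py .6115 .2885 .012 .123
python3 - <<'E'
from lib import *
t=cams.grab_frame("top"); s=cams.grab_frame("side")
cv2.imwrite("pics/c9.png",np.hstack([cv2.resize(t[200:280,150:230],(400,400)),cv2.resize(s[160:240,200:280],(400,400))]))
E
```

```text
t 21.4 pos [0.6105 0.2902 0.1126] rpy [-3.142 -0.     0.121] w 0.0874 F [ 0.4 -0.5 -0.8] q [ 0.73  0.44 -0.13 -0.   -1.    0.96]
shift [0.01 0.02 1.26] turn [-0. -0. -0.] calls 2
```

View pics/c9.png

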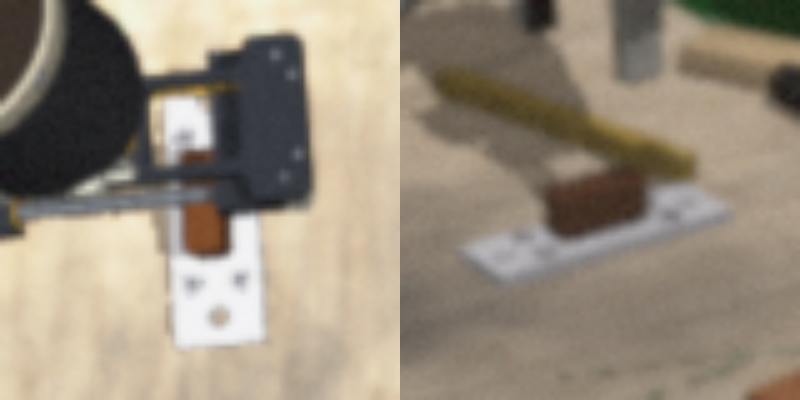

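The plate hole is at top (193.3,263), matching the measurement, and the gripper straddles the handle. I'll descend.

```bash

python3 -m handwheel '[[[0,0.02,0.4,0,0,0,0],[0,0.02,0.8,0,0,0,0],[0,0.02,0.8,0,0,0,0]]]' >/dev/null
python3 -m handwheel '[[[0,0,0.25,0,0,0,0],[0,0,0.45,0,0,0,0],[0,0,0.45,0,0,0,0],[0,0,0.45,0,0,0,255],[0,0,0.45,0,0,0,255]]]' 30 | sed -n 2,4p
python3 -m handwheel '[[[0,0,0,0,0,0,255],[0,0,0,0,0,0,255],[0,0,0,0,0,0,255],[0,0,0,0,0,0,255],[0,0,0,0,0,0,255]]]' 30
python3 -m handwheel '[[[0,0,-0.4,0,0,0,255],[0,0,-0.8,0,0,0,255],[0,0,-1,0,0,0,255],[0,0,-1,0,0,0,255]]]' 30
python3 plan.py .600 -.057 .125 -1.398
```

```text
eef_pos: [0.6117, 0.2867, 0.0139]
ee_rot: [-3.141, -0.001, 0.122]
force: [0.7, 0.1, 0.5]
t: 23.12
eef_pos: [0.6112, 0.2866, 0.013]
ee_rot: [-3.141, -0.0, 0.122]
force: [-0.3, 0.7, -0.3]
width: 0.0231
gripper_force: 0.5
t: 23.62
eef_pos: [0.6115, 0.2867, 0.0937]
ee_rot: [-3.14, -0.001, 0.122]
force: [-1.0, -0.4, -3.2]
width: 0.0219
gripper_force: 30.0
t 23.62 pos [0.6115 0.2867 0.0937] rpy [-3.14e+00 -1.00e-03  1.22e-01] w 0.0219 F [-1.  -0.4 -3.2] q [ 0.73  0.46 -0.15 -0.   -0.96  0.97]
shift [-0.67  4.25 -0.4 ] turn [-0.   -0.    3.04] calls 5
```

```bash

python3 -m handwheel '[[[-0.07,0.43,-0.4,0,0,0,255],[-0.13,0.85,-0.4,0,0,0,255]]]' >/dev/null
python3 -m handwheel '[[[-0.07,0.43,0,0,0,0,255],[-0.13,0.85,0,0,0,0,255]]]' >/dev/null
python3 -m handwheel '[[[-0.07,0.43,0,0,0,0,255],[-0.13,0.85,0,0,0,0,255]]]' >/dev/null
python3 -m handwheel '[[[-0.07,0.43,0,0,0,0,255],[-0.13,0.85,0,0,0,0,255]]]' >/dev/null
python3 -m handwheel '[[[-0.07,0.43,0,0,0,0,255],[-0.13,0.85,0,0,0,0,255]]]' >/dev/null
python3 -m handwheel '[[[0,0,0,0,0,0.35,255],[0,0,0,0,0,0.7,255],[0,0,0,0,0,1,255]]]' >/dev/null
python3 -m handwheel '[[[0,0,0,0,0,0.35,255],[0,0,0,0,0,0.7,255],[0,0,0,0,0,1,255]]]' >/dev/null
python3 -m handwheel '[[[0,0,0,0,0,0.35,255],[0,0,0,0,0,0.7,255],[0,0,0,0,0,1,255],[0,0,0,0,0,1,255]]]' >/dev/null
python3 plan.py .600 -.057 .125 -1.398
cat > platechk.py <<'E'
from lib import *
import sys
z=float(sys.argv[1])
t=cams.grab_frame("top");cv2.imwrite("pics/pl.png",t); H,S,V=cv2.split(cv2.cvtColor(t,cv2.COLOR_BGR2HSV))
seat=np.array([.600,-.057]); a=np.radians(9.9); X=np.array([np.cos(a),np.sin(a)]); Y=np.array([-X[1],X[0]])
m=(S<45)&(V>120)
for c,s,b in blobs(m,25,(270,215,360,270)):
    cs,_=cv2.findContours(b.astype(np.uint8),cv2.RETR_EXTERNAL,cv2.CHAIN_APPROX_NONE); P=np.array([ray("top",p,z)[:2]-seat for p in max(cs,key=len).reshape(-1,2)]); L=np.c_[P@X,P@Y]*1000
    print(s,"x",L[:,0].min().round(1),L[:,0].max().round(1),"y",L[:,1].min().round(1),L[:,1].max().round(1))
E
python3 platechk.py .12
```

```text
t 26.12 pos [ 0.6001 -0.0576  0.1233] rpy [ 3.139  0.    -1.377] w 0.0218 F [-0.3  0.1 -2.3] q [ 0.23  0.33 -0.29 -0.   -0.96 -0.03]
shift [-0.01 -0.   -0.02] turn [0.01 0.   0.04] calls 1
[307 215  44  32 312] x -23.4 54.7 y -81.9 25.8
[289 235  17  20 243] x -25.4 23.1 y 33.5 72.4
```

```bash

python3 -m handwheel '[[[0,0,0,0,0,0.04,255],[0,0,0,0,0,0.04,255]]]' >/dev/null
cat > pc2.py <<'E'
from lib import *
import sys
z=float(sys.argv[1]); t=cams.grab_frame("top"); H,S,V=cv2.split(cv2.cvtColor(t,cv2.COLOR_BGR2HSV))
seat=np.array([.600,-.057]); a=np.radians(9.9); X=np.array([np.cos(a),np.sin(a)]); Y=np.array([-X[1],X[0]])
# edge scan along lines of constant x in plate plane, S profile
for x in (-18,-10,0,10,18):
    o=[]
    for sg in (1,-1):
        ys=np.arange(64,90,.5)*sg
        uv=np.array([proj("top",[*(seat+X*x/1000+Y*y/1000),z]) for y in ys]).astype(np.float32)
        p=cv2.remap(S,uv[None,:,0],uv[None,:,1],cv2.INTER_LINEAR)[0].astype(int)
        k=np.nonzero(p>60)[0]; o.append((ys[k[0]] if len(k) else None,p[::8].tolist()))
    print(x,o)
E
python3 pc2.py .118
```

```text
-18 [(np.float64(71.5), [7, 10, 86, 166, 147, 105, 99]), (np.float64(-80.0), [2, 1, 1, 7, 65, 98, 110])]
-10 [(np.float64(72.5), [7, 7, 48, 163, 147, 101, 99]), (np.float64(-80.0), [1, 2, 2, 0, 63, 100, 126])]
0 [(np.float64(72.5), [17, 6, 50, 159, 157, 109, 100]), (np.float64(-64.0), [161, 69, 3, 6, 65, 104, 150])]
10 [(np.float64(73.0), [7, 7, 41, 129, 124, 103, 101]), (np.float64(-80.0), [2, 2, 2, 5, 61, 101, 141])]
18 [(np.float64(73.0), [6, 7, 42, 97, 101, 100, 97]), (np.float64(-80.5), [1, 1, 2, 1, 55, 80, 86])]
```

The plate is about 4 mm off along the pin line, so I'll correct that and lower it.

```bash

python3 -m handwheel '[[[-0.05,0,0,0,0,0,255],[-0.05,0,0.3,0,0,0,255],[-0.05,0,0.45,0,0,0,255],[-0.05,0,0.45,0,0,0,255]]]' | head -4
python3 -m handwheel '[[[0,0,0.1,0,0,0,255],[0,0,0.2,0,0,0,255],[0,0,0.25,0,0,0,255],[0,0,0.25,0,0,0,255]]]' | head -4
python3 plan.py .600 -.057 .054 -1.398
```

```text
t: 26.98
eef_pos: [0.5997, -0.0536, 0.0881]
ee_rot: [3.139, -0.0, -1.398]
force: [0.8, 0.1, -2.1]
t: 27.48
eef_pos: [0.6001, -0.0536, 0.0686]
ee_rot: [3.141, -0.0, -1.398]
force: [-0.5, 1.0, -2.4]
t 27.48 pos [ 0.6001 -0.0536  0.0686] rpy [ 3.141 -0.    -1.398] w 0.0215 F [-0.5  1.  -2.4] q [ 0.23  0.39 -0.35  0.   -0.84 -0.06]
shift [0.04 0.01 0.18] turn [ 0. -0.  0.] calls 1
```

```bash

python3 -m handwheel '[[[0,0,0.1,0,0,0,255],[0,0,0.18,0,0,0,255],[0,0,0.2,0,0,0,255],[0,0,0.2,0,0,0,255]]]' | head -4
python3 -m handwheel '[[[0,0,0,0,0,0,190],[0,0,0,0,0,0,100],[0,0,0,0,0,0,0],[0,0,0,0,0,0,0]]]'
```

```text
t: 27.98
eef_pos: [0.6004, -0.0535, 0.0529]
ee_rot: [3.142, -0.0, -1.398]
force: [0.5, -0.4, -1.9]
t: 28.48
eef_pos: [0.6005, -0.0535, 0.0532]
ee_rot: [-3.141, -0.0, -1.398]
force: [0.4, 0.8, 1.2]
width: 0.0465
gripper_force: 0.0
```

```bash

python3 -m handwheel '[[[0,0,-0.5,0,0,0,0],[0,0,-1,0,0,0,0],[0,0,-1,0,0,0,0]]]' | head -2
cat > wm.py <<'E'
from lib import *
t=cams.grab_frame("top"); H,S,V=cv2.split(cv2.cvtColor(t,cv2.COLOR_BGR2HSV))
for c,s,m in blobs((S>90)&(H<20),60,(280,285,325,340)):
    ys,xs=np.nonzero(m); P=np.array([ray("top",p,.032)[:2] for p in zip(xs,ys)]); w,v=np.linalg.eigh(np.cov(P.T)); a=v[:,1]*np.sign(v[0,1])
    print("wedge",s,P.mean(0),np.degrees(np.arctan2(a[1],a[0])),rect("top",m,.032)); 
    for r in range(s[1],s[1]+s[3],5): k=np.nonzero(m[r])[0]; print(r,np.round(ray("top",(k[0]-.5,r),.032)[:2],4),np.round(ray("top",(k[-1]+.5,r),.032)[:2],4))
E
python3 wm.py; python3 plan.py .406 -.0152 .13 -.098
```

```text
t: 28.85
eef_pos: [0.6027, -0.0533, 0.1367]
wedge [297 294  10  36 200] [ 0.41794615 -0.01715202] -5.534990257852277 (array([ 0.42582916, -0.01723999]), np.float64(3.0496330353590846), (19.374069213867188, 92.19332122802734))
294 [ 0.4712 -0.0196] [ 0.4713 -0.0275]
299 [ 0.458  -0.0172] [ 0.4581 -0.0251]
304 [ 0.4449 -0.0148] [ 0.445  -0.0254]
309 [ 0.4318 -0.0125] [ 0.432  -0.0256]
314 [ 0.4187 -0.0101] [ 0.419  -0.0259]
319 [ 0.4057 -0.0078] [ 0.406  -0.0262]
324 [ 0.3928 -0.0055] [ 0.3931 -0.0238]
329 [ 0.38  -0.011] [ 0.3802 -0.0241]
t 28.9 pos [ 0.6013 -0.0533  0.1347] rpy [-3.138  0.    -1.398] w 0.0809 F [-0.6 -0.4 -1.5] q [ 0.23  0.31 -0.28  0.   -0.98 -0.06]
shift [-0.89  2.32  0.05] turn [-0.01 -0.   -2.6 ] calls 3
```

```bash

python3 -m handwheel '[[[-0.15,0.39,0,0,0,0,0],[-0.3,0.77,0,0,0,0,0]]]' >/dev/null
python3 -m handwheel '[[[-0.15,0.39,0,0,0,0,0],[-0.3,0.77,0,0,0,0,0]]]' >/dev/null
python3 -m handwheel '[[[-0.15,0.39,0,0,0,0,0],[-0.3,0.77,0,0,0,0,0]]]' >/dev/null
python3 -m handwheel '[[[0,0,0,0,0,-0.35,0],[0,0,0,0,0,-0.7,0],[0,0,0,0,0,-1,0]]]' >/dev/null
python3 -m handwheel '[[[0,0,0,0,0,-0.35,0],[0,0,0,0,0,-0.7,0],[0,0,0,0,0,-1,0]]]' >/dev/null
python3 -m handwheel '[[[0,0,0,0,0,-0.35,0],[0,0,0,0,0,-0.6,0],[0,0,0,0,0,-0.6,0]]]' >/dev/null
python3 plan.py .406 -.0165 .008 -.098
```

```text
t 30.77 pos [ 0.4053 -0.0146  0.1323] rpy [ 3.141e+00  1.000e-03 -9.900e-02] w 0.0879 F [ 0.5 -0.   0.3] q [ 0.46 -0.01 -0.68 -0.   -0.9   1.02]
shift [0.01 0.02 1.55] turn [ 0.  0. -0.] calls 2
```

```bash

python3 -m handwheel '[[[0.01,0.02,0.4,0,0,0,0],[0.01,0.02,0.8,0,0,0,0],[0.01,0.02,0.8,0,0,0,0]]]' >/dev/null
python3 -m handwheel '[[[0,0,0.4,0,0,0,0],[0,0,0.75,0,0,0,0],[0,0,0.75,0,0,0,0],[0,0,0.75,0,0,0,200],[0,0,0.75,0,0,0,200]]]' 15 | sed -n 2,4p
python3 -m handwheel '[[[0,0,0,0,0,0,200],[0,0,0,0,0,0,255],[0,0,0,0,0,0,255],[0,0,0,0,0,0,255],[0,0,0,0,0,0,255]]]' 15
python3 -m handwheel '[[[0,0,0,0,0,0,255],[0,0,0,0,0,0,255],[0,0,0,0,0,0,255]]]' 15
python3 wm.py
```

```text
eef_pos: [0.4076, -0.0156, 0.0103]
ee_rot: [-3.14, -0.002, -0.098]
force: [0.1, 0.4, -0.1]
t: 32.4
eef_pos: [0.4065, -0.0161, 0.0089]
ee_rot: [3.142, 0.0, -0.098]
force: [0.2, 0.1, -0.2]
width: 0.0231
gripper_force: 0.0
t: 32.78
eef_pos: [0.4065, -0.0161, 0.0089]
ee_rot: [3.142, 0.0, -0.098]
force: [0.6, -1.2, 0.4]
width: 0.0175
gripper_force: 15.0
```

```bash

python3 -m handwheel '[[[0,0,-0.5,0,0,0,255],[0,0,-1,0,0,0,255],[0,0,-1,0,0,0,255]]]' 20 >/dev/null
python3 -m handwheel '[[[0,0,-0.5,0,0,0,255],[0,0,-0.5,0,0,-0.35,255],[0,0,-0.5,0,0,-0.7,255],[0,0,-0.5,0,0,-0.7,255]]]' | sed -n 2,6p
python3 plan.py .5474 -.1628 .13 .253
```

```text
eef_pos: [0.406, -0.0162, 0.1283]
ee_rot: [-3.142, 0.001, 0.251]
force: [0.2, -0.8, -0.2]
width: 0.0175
gripper_force: 19.9
t 33.7 pos [ 0.406  -0.0162  0.1283] rpy [-3.142e+00  1.000e-03  2.510e-01] w 0.0175 F [ 0.2 -0.8 -0.2] q [ 0.45  0.   -0.69 -0.   -0.88  1.37]
shift [ 1.26  2.21 -0.02] turn [-0.  0. -0.] calls 3
```

```bash

python3 -m handwheel '[[[0.21,0.37,0,0,0,0,255],[0.42,0.74,0,0,0,0,255]]]' >/dev/null
python3 -m handwheel '[[[0.21,0.37,0,0,0,0,255],[0.42,0.74,0,0,0,0,255]]]' >/dev/null
python3 -m handwheel '[[[0.21,0.37,0,0,0,0,255],[0.42,0.73,0,0,0,0,255],[0.42,0.73,0,0,0,0,255]]]' >/dev/null
python3 -m handwheel '[[[0,0,0.4,0,0,0,255],[0,0,0.8,0,0,0,255],[0,0,0.8,0,0,0,255]]]' >/dev/null
python3 plan.py .5474 -.1628 .028 .253
python3 - <<'E'
from lib import *
t=cams.grab_frame("top"); s=cams.grab_frame("side"); cv2.imwrite("pics/top9.png",t);cv2.imwrite("pics/side9.png",s)
cv2.imwrite("pics/c10.png",np.hstack([cv2.resize(t[210:290,300:380],(400,400)),cv2.resize(s[215:295,280:360],(400,400))]))
E
```

```text
t 34.95 pos [ 0.5456 -0.1617  0.0624] rpy [-3.14   0.006  0.249] w 0.0178 F [ 0.3  0.2 -0.3] q [ 0.06  0.35 -0.42 -0.   -0.8   1.77]
shift [0.02 0.02 0.43] turn [-0.    0.01 -0.01] calls 1
```

View pics/c10.png

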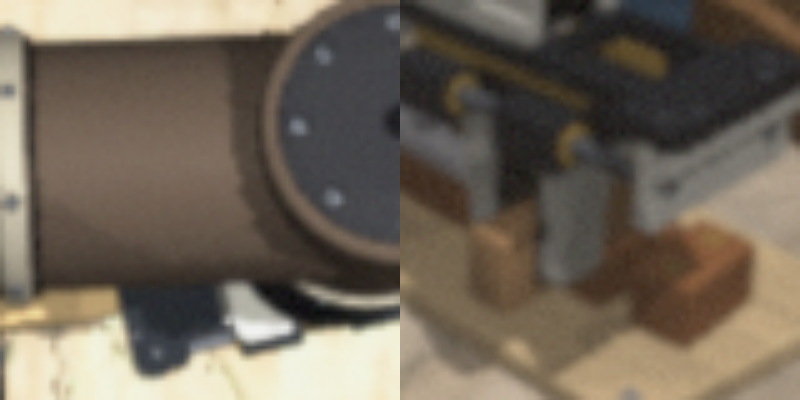

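The top view is blocked by the arm. The side view shows the held wedge at (580,240) lined up with the slot, next to the cleat at (700,280). I'll lower it and check the forces.

```bash

python3 -m handwheel '[[[0.01,0.01,0.15,0,0,0,255],[0.01,0.01,0.3,0,0,0,255],[0.01,0.01,0.46,0,0,0,255],[0.01,0.01,0.46,0,0,0,255]]]' | sed -n 2,6p
python3 plan.py .5474 -.1628 .0245 .253
```

```text
eef_pos: [0.5482, -0.1627, 0.0267]
ee_rot: [-3.141, 0.003, 0.252]
force: [-1.0, -0.7, 0.5]
width: 0.0173
gripper_force: 19.9
t 35.55 pos [ 0.5482 -0.1627  0.0267] rpy [-3.141e+00  3.000e-03  2.520e-01] w 0.0173 F [-1.  -0.7  0.5] q [ 0.05  0.4  -0.45 -0.   -0.72  1.77]
shift [-0.01 -0.    0.03] turn [-0.    0.01 -0.  ] calls 1
```

```bash

python3 -m handwheel '[[[0.07,0.005,0.01,0,0,0,255],[0.14,0.01,0.01,0,0,0,255],[0.14,0.01,0.01,0,0,0,255]]]' | sed -n 2,4p
python3 -m handwheel '[[[0.05,0.004,0,0,0,0,255],[0.1,0.008,0,0,0,0,255],[0.1,0.008,0,0,0,0,255]]]' | sed -n 2,4p
```

```text
eef_pos: [0.5612, -0.1606, 0.0277]
ee_rot: [3.141, -0.001, 0.252]
force: [-0.6, 1.0, 0.2]
eef_pos: [0.5686, -0.1592, 0.0274]
ee_rot: [3.141, -0.0, 0.252]
force: [-0.4, 0.2, -0.1]
```

```bash

python3 -m handwheel '[[[0.05,0.004,0.03,0,0,0,255],[0.05,0.004,0.04,0,0,0,255],[0.05,0.004,0.04,0,0,0,255]]]' | sed -n 2,4p
python3 -m handwheel '[[[0,0,0,0,0,0,215],[0,0,0,0,0,0,190],[0,0,0,0,0,0,160],[0,0,0,0,0,0,130]]]'
python3 -m handwheel '[[[0,0,0,0,0,0,130],[0,0,-0.4,0,0,0,130],[0,0,-0.9,0,0,0,130],[0,0,-0.9,0,0,0,130]]]'
```

```text
eef_pos: [0.5721, -0.1586, 0.024]
ee_rot: [-3.142, 0.0, 0.252]
force: [0.2, 0.5, -0.2]
t: 37.17
eef_pos: [0.5721, -0.1586, 0.0242]
ee_rot: [-3.142, -0.0, 0.252]
force: [0.5, -0.1, 0.2]
width: 0.0369
gripper_force: 0.0
t: 37.67
eef_pos: [0.5745, -0.1588, 0.0996]
ee_rot: [3.14, -0.006, 0.253]
force: [-0.6, 0.1, 0.3]
width: 0.043
gripper_force: 0.0
```

```bash
cat > mal.py <<'E'
from lib import *
t=cams.grab_frame("top"); H,S,V=cv2.split(cv2.cvtColor(t,cv2.COLOR_BGR2HSV))
b=max(blobs((S>80)&(H<22)&(V>110),100,(405,190,480,300)),key=lambda q:q[1][4])
ys,xs=np.nonzero(b[2]); P=np.array([ray("top",p,.034)[:2] for p in zip(xs,ys)]); w,v=np.linalg.eigh(np.cov(P.T)); a=v[:,1]*np.sign(v[0,1]); c=P.mean(0)
q=(P-c)@a; n=np.array([-a[1],a[0]])
print("handle",b[1],c,"ang",np.degrees(np.arctan2(a[1],a[0])),"extent",q.min(),q.max(),"tip",c+a*q.max())
print("grip from tip", c+a*(q.max()-.232))
for lo in np.arange(q.min(),q.max(),.04):
    k=(q>=lo)&(q<lo+.04); print(round(lo,3),"lat mm",np.round(((P-c)@n)[k].mean()*1000,1),"w",np.round(np.ptp(((P-c)@n)[k])*1000,0))
h=max(blobs((V<115)&((S>40)|(V<80)),150,(380,265,470,335)),key=lambda q:q[1][4]); r=rect("top",h[2],.05); print("head",h[0],h[1],r, "ray .03",ray("top",h[0],.04))
E
python3 mal.py
```

```text
handle [424 206  39  85 791] [ 0.60619559 -0.39415899] ang -22.259124120638624 extent -0.12486820802016654 0.11830503154472886 tip [ 0.71568456 -0.43897246]
grip from tip [ 0.50097315 -0.35109179]
-0.125 lat mm 0.1 w 24.0
-0.085 lat mm 0.1 w 23.0
-0.045 lat mm 0.0 w 23.0
-0.005 lat mm -0.7 w 25.0
0.035 lat mm 0.2 w 29.0
0.075 lat mm 0.2 w 29.0
0.115 lat mm -0.7 w 17.0
head [421.02053388 303.09445585] [395 285  53  38 974] (array([ 0.45276926, -0.32775903]), np.float64(4.10810854113995), (83.51119995117188, 133.68173217773438)) ray .03 [ 0.45185109 -0.32829001  0.04      ]
```

```bash

python3 -m handwheel '[[[0,0,-0.5,0,0,0.3,0],[0,0,-0.5,0,0,0.6,0],[0,0,-0.5,0,0,0.9,0]]]' >/dev/null
python3 -m handwheel '[[[0,0,0,0,0,0.38,0],[0,0,0,0,0,0.38,0]]]' >/dev/null
python3 plan.py .501 -.351 .13 -.389
```

```text
t 38.35 pos [ 0.5715 -0.1586  0.135 ] rpy [ 3.141e+00  2.000e-03 -3.870e-01] w 0.0855 F [ 0.2 -0.1 -0.6] q [ 0.06  0.3  -0.3  -0.   -0.98  1.13]
shift [0.09 2.56 0.06] turn [0. 0. 0.] calls 3
```

```bash

python3 -m handwheel '[[[0.01,0.43,0,0,0,0,0],[0.03,0.85,0,0,0,0,0]]]' >/dev/null
python3 -m handwheel '[[[0.01,0.43,0,0,0,0,0],[0.03,0.85,0,0,0,0,0]]]' >/dev/null
python3 -m handwheel '[[[0.01,0.43,0,0,0,0,0],[0.03,0.85,0,0,0,0,0],[0.03,0.85,0,0,0,0,0]]]' >/dev/null
python3 plan.py .501 -.351 .009 -.389
python3 - <<'E'
from lib import *
t=cams.grab_frame("top"); H,S,V=cv2.split(cv2.cvtColor(t,cv2.COLOR_BGR2HSV)); cv2.imwrite("pics/top10.png",t)
seat=np.array([.600,-.057]); a=np.radians(9.9); X=np.array([np.cos(a),np.sin(a)]); Y=np.array([-X[1],X[0]])
m=(S>90)&(H<20)
# wedge top plane z=.047: list y-extents of orange/wood per x
for x in range(-80,30,8):
    ys=np.arange(-125,-60,1.); uv=np.array([proj("top",[*(seat+X*x/1000+Y*y/1000),.047]) for y in ys]).astype(np.float32)
    p=cv2.remap(S,uv[None,:,0],uv[None,:,1],cv2.INTER_LINEAR)[0]; h=cv2.remap(V,uv[None,:,0],uv[None,:,1],cv2.INTER_LINEAR)[0]
    print(x,p[::3].tolist())
E
```

```text
t 39.23 pos [ 0.5004 -0.3518  0.1352] rpy [ 3.141e+00  1.000e-03 -3.860e-01] w 0.0875 F [ 0.3  0.4 -0.3] q [-0.29  0.33 -0.25 -0.   -0.99  1.48]
shift [ 0.01 -0.01  1.58] turn [0.   0.   0.01] calls 2
-80 [63, 67, 64, 67, 68, 66, 68, 76, 65, 68, 69, 65, 70, 74, 74, 72, 68, 70, 66, 73, 75, 81]
-72 [68, 70, 67, 67, 66, 65, 65, 67, 70, 71, 68, 69, 78, 67, 64, 65, 65, 60, 76, 67, 63, 96]
-64 [63, 68, 68, 67, 66, 66, 65, 66, 63, 72, 70, 70, 68, 67, 60, 57, 72, 75, 67, 76, 88, 97]
-56 [68, 67, 66, 66, 75, 66, 65, 65, 70, 71, 71, 77, 73, 65, 73, 67, 62, 72, 82, 92, 98, 100]
-48 [65, 72, 68, 67, 68, 70, 71, 67, 71, 63, 66, 72, 71, 68, 65, 78, 63, 70, 92, 98, 99, 99]
-40 [66, 72, 68, 68, 68, 66, 67, 66, 66, 69, 68, 69, 67, 58, 73, 65, 78, 91, 97, 96, 100, 98]
-32 [71, 71, 70, 67, 68, 70, 77, 63, 82, 76, 72, 67, 72, 65, 59, 66, 85, 100, 101, 100, 101, 101]
-24 [65, 71, 71, 68, 60, 66, 65, 63, 67, 61, 70, 70, 80, 67, 56, 105, 128, 94, 44, 32, 42, 41]
-16 [70, 66, 64, 64, 58, 69, 76, 64, 70, 80, 66, 64, 60, 67, 84, 126, 105, 24, 1, 2, 4, 5]
-8 [68, 69, 62, 70, 67, 69, 69, 67, 73, 69, 76, 62, 59, 74, 66, 62, 73, 62, 36, 13, 5, 2]
0 [73, 62, 65, 68, 74, 62, 64, 77, 72, 65, 67, 66, 59, 57, 58, 68, 70, 76, 73, 80, 74, 57]
8 [69, 64, 64, 63, 60, 59, 59, 68, 70, 67, 73, 78, 67, 66, 61, 62, 62, 72, 68, 70, 65, 58]
16 [66, 68, 66, 66, 65, 64, 72, 72, 78, 88, 74, 72, 67, 67, 69, 71, 73, 68, 66, 67, 54, 14]
24 [68, 67, 67, 63, 67, 65, 63, 60, 69, 76, 68, 73, 68, 70, 67, 68, 69, 70, 72, 63, 31, 22]
```

```bash

python3 -m handwheel '[[[0.01,-0.01,0.4,0,0,0,0],[0.01,-0.01,0.8,0,0,0,0],[0.01,-0.01,0.8,0,0,0,0]]]' | sed -n 2,4p
python3 -m handwheel '[[[0,0,0.4,0,0,0,0],[0,0,0.77,0,0,0,0],[0,0,0.77,0,0,0,0],[0,0,0.77,0,0,0,255],[0,0,0.77,0,0,0,255]]]' 55 | sed -n 2,4p
python3 -m handwheel '[[[0,0,0,0,0,0,255],[0,0,0,0,0,0,255],[0,0,0,0,0,0,255],[0,0,0,0,0,0,255],[0,0,0,0,0,0,255]]]' 55
python3 -m handwheel '[[[0,0,0,0,0,0,255],[0,0,0,0,0,0,255],[0,0,0,0,0,0,255]]]' 55
python3 - <<'E'
from lib import *
s=cams.grab_frame("side"); t=cams.grab_frame("top"); cv2.imwrite("pics/top11.png",t);cv2.imwrite("pics/side11.png",s)
cv2.imwrite("pics/c11.png",np.hstack([cv2.resize(t[200:340,270:460],(400,295)),cv2.resize(s[200:310,230:379],(400,295))]))
E
```

```text
eef_pos: [0.5011, -0.3482, 0.0696]
ee_rot: [3.142, 0.005, -0.385]
force: [0.4, -0.9, 0.4]
eef_pos: [0.5039, -0.3501, 0.0124]
ee_rot: [-3.142, -0.003, -0.387]
force: [-1.0, -0.4, 1.1]
t: 40.9
eef_pos: [0.5026, -0.3499, 0.0105]
ee_rot: [3.141, 0.0, -0.388]
force: [-0.0, -0.4, -0.8]
width: 0.0235
gripper_force: 47.1
t: 41.28
eef_pos: [0.5026, -0.3499, 0.0105]
ee_rot: [3.141, 0.0, -0.388]
force: [-1.0, -2.2, 0.0]
width: 0.0234
gripper_force: 55.0
```

View pics/c11.png

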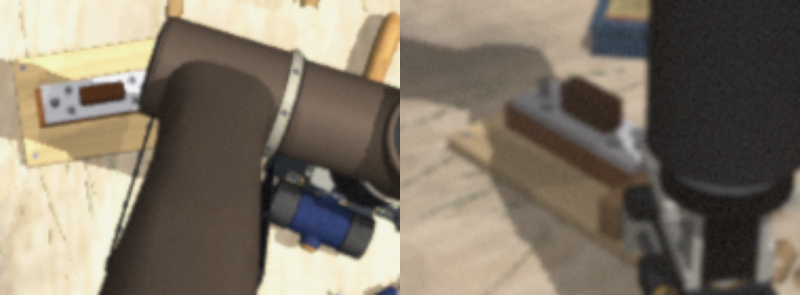

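The top view shows the plate flat on the stack at (100,95) and the mallet head at (318,220) in the gripper. The side view shows the blanks and plate seated flat, with the wedge hidden. I'll lift the mallet and turn it.

```bash

python3 -m handwheel '[[[0,0,-0.3,0,0,0,255],[0,0,-0.6,0,0,0,255],[0,0,-0.6,0,0,0,255]]]' 60
python3 plan.py .4593 -.2389 .08 -.388
```

```text
t: 41.75
eef_pos: [0.5035, -0.3496, 0.0594]
ee_rot: [-3.141, -0.002, -0.388]
force: [-0.6, -0.3, -6.4]
width: 0.0232
gripper_force: 60.0
t 41.75 pos [ 0.5035 -0.3496  0.0594] rpy [-3.141e+00 -2.000e-03 -3.880e-01] w 0.0232 F [-0.6 -0.3 -6.4] q [-0.29  0.41 -0.33 -0.   -0.83  1.47]
shift [-1.03 -1.07 -0.26] turn [-0. -0.  0.] calls 2
```

```bash

python3 -m handwheel '[[[-0.25,-0.27,-0.25,0,0,0,255],[-0.52,-0.53,-0.25,0,0,0,255]]]' >/dev/null
python3 -m handwheel '[[[-0.25,-0.27,0,0,0,0,255],[-0.52,-0.53,0,0,0,0,255]]]' >/dev/null
python3 -m handwheel '[[[0,0,0,0,0,0.3,255],[0,0,0,0,0,0.6,255],[0,0,0,0,0,0.9,255],[0,0,0,0,0,1,255]]]' >/dev/null
python3 -m handwheel '[[[0,0,0,0,0,0.3,255],[0,0,0,0,0,0.6,255],[0,0,0,0,0,0.9,255],[0,0,0,0,0,1.0,255],[0,0,0,0,0,1.0,255]]]' >/dev/null
python3 plan.py .4593 -.2389 .033 -1.398
cat > wchk.py <<'E'
from lib import *
import sys
t=cams.grab_frame("top"); cv2.imwrite("pics/w.png",t); H,S,V=cv2.split(cv2.cvtColor(t,cv2.COLOR_BGR2HSV))
seat=np.array([.600,-.057]); a=np.radians(9.9); X=np.array([np.cos(a),np.sin(a)]); Y=np.array([-X[1],X[0]])
for x in range(-100,32,6):
    ys=np.arange(-125,-60,2.5); uv=np.array([proj("top",[*(seat+X*x/1000+Y*y/1000),.047]) for y in ys]).astype(np.float32)
    print(x,cv2.remap(S,uv[None,:,0],uv[None,:,1],cv2.INTER_LINEAR)[0].tolist())
E
python3 wchk.py
```

```text
t 43.38 pos [ 0.4567 -0.2393  0.0771] rpy [ 3.139e+00  1.000e-03 -1.388e+00] w 0.0231 F [ 0.1  0.4 -7.3] q [-0.1   0.25 -0.53 -0.   -0.79  0.29]
shift [ 0.   -0.03  0.55] turn [0.   0.   0.02] calls 1
-100 [67, 66, 68, 69, 68, 66, 66, 63, 65, 66, 66, 68, 69, 66, 64, 66, 67, 66, 66, 67, 67, 61, 51, 46, 36, 30]
-94 [67, 68, 70, 70, 69, 71, 66, 69, 68, 68, 70, 69, 67, 62, 63, 69, 68, 67, 67, 65, 57, 50, 45, 37, 32, 30]
-88 [70, 68, 68, 70, 68, 69, 69, 69, 68, 70, 68, 72, 71, 71, 68, 68, 68, 67, 66, 59, 51, 54, 42, 37, 33, 32]
-82 [72, 72, 71, 69, 70, 71, 69, 71, 72, 69, 68, 71, 71, 69, 65, 70, 69, 67, 70, 57, 47, 43, 40, 36, 33, 34]
-76 [68, 69, 68, 67, 68, 71, 67, 65, 69, 69, 66, 67, 69, 68, 67, 69, 72, 68, 65, 62, 53, 41, 37, 38, 38, 38]
-70 [68, 71, 70, 69, 70, 71, 70, 69, 69, 69, 74, 70, 64, 68, 70, 70, 67, 70, 64, 51, 41, 28, 13, 10, 19, 38]
-64 [69, 68, 68, 63, 69, 72, 69, 69, 68, 66, 63, 65, 65, 65, 66, 71, 67, 59, 54, 47, 40, 35, 33, 33, 36, 42]
-58 [70, 67, 67, 68, 76, 74, 70, 73, 69, 66, 67, 67, 66, 68, 70, 69, 61, 52, 49, 44, 38, 40, 38, 37, 40, 47]
-52 [94, 94, 95, 89, 86, 8
[... 977 characters left out ...]
3, 172, 171, 162, 144, 136, 138, 140, 141, 161, 172, 169, 142, 81, 21, 1, 2, 3, 4]
2 [155, 171, 175, 175, 172, 173, 173, 173, 174, 173, 167, 151, 138, 134, 136, 142, 155, 168, 173, 157, 72, 11, 2, 2, 5, 8]
8 [148, 172, 173, 174, 176, 176, 175, 175, 175, 174, 171, 158, 142, 137, 137, 137, 152, 167, 169, 144, 82, 16, 1, 1, 2, 2]
14 [131, 170, 177, 176, 176, 176, 177, 179, 176, 176, 175, 168, 154, 139, 135, 132, 148, 170, 173, 147, 77, 18, 1, 1, 1, 2]
20 [112, 149, 169, 173, 175, 175, 173, 175, 176, 178, 175, 172, 153, 135, 127, 125, 134, 157, 165, 140, 64, 6, 1, 2, 2, 1]
26 [102, 142, 158, 159, 151, 144, 141, 141, 142, 140, 133, 127, 109, 102, 100, 98, 99, 101, 104, 97, 74, 50, 40, 39, 37, 44]
```

The profile shows the wedge in the slot, a band at y -100 to -85 running from x about -40 up to +20. I'll lower the mallet and bring its face up to the wedge.

```bash

python3 -m handwheel '[[[0,0,0.25,0,0,0.02,255],[0,0,0.5,0,0,0.02,255],[0,0,0.5,0,0,0.02,255]]]' >/dev/null
python3 plan.py .4862 -.2341 .033 -1.398
python3 -m handwheel '[[[0,-0.1,0,0,0,0,255],[0,-0.2,0,0,0,0,255],[0,-0.3,0,0,0,0,255],[0,-0.3,0,0,0,0,255]]]'
python3 plan.py .4862 -.2341 .033 -1.398
```

```text
t 43.8 pos [ 0.456  -0.2394  0.0368] rpy [ 3.138e+00  2.000e-03 -1.397e+00] w 0.0229 F [-0.7  0.3 -7.2] q [-0.1   0.31 -0.57 -0.   -0.7   0.28]
shift [-0.   -0.38  0.05] turn [0.01 0.   0.  ] calls 1
t: 44.3
eef_pos: [0.4825, -0.2355, 0.0389]
ee_rot: [-3.141, -0.0, -1.397]
force: [-0.3, 0.5, -6.9]
width: 0.0232
gripper_force: 60.0
t 44.3 pos [ 0.4825 -0.2355  0.0389] rpy [-3.141 -0.    -1.397] w 0.0232 F [-0.3  0.5 -6.9] q [-0.09  0.33 -0.52  0.   -0.71  0.26]
shift [-0.01 -0.05  0.07] turn [-0. -0.  0.] calls 1
```

```bash

python3 -m handwheel '[[[0,0,0.06,0,0,0,255],[0,-0.03,0.06,0,0,0,255],[0,-0.06,0.06,0,0,0,255]]]' | sed -n 2,4p
python3 -m handwheel '[[[0,-0.03,0,0,0,0,255],[0,-0.06,0,0,0,0,255]]]' | sed -n 2,4p
python3 -m handwheel '[[[0,-0.03,0,0,0,0,255],[0,-0.06,0,0,0,0,255]]]' | sed -n 2,4p
python3 -m handwheel '[[[0,-0.03,0,0,0,0,255],[0,-0.06,0,0,0,0,255]]]' | sed -n 2,4p
```

```text
eef_pos: [0.4861, -0.2349, 0.0337]
ee_rot: [3.141, -0.0, -1.398]
force: [-0.0, -0.7, -7.0]
eef_pos: [0.4911, -0.234, 0.0338]
ee_rot: [-3.141, -0.0, -1.398]
force: [1.0, 0.3, -5.7]
eef_pos: [0.4957, -0.2331, 0.0337]
ee_rot: [3.141, 0.0, -1.398]
force: [-0.2, -0.7, -6.9]
eef_pos: [0.5004, -0.2323, 0.0337]
ee_rot: [3.141, 0.0, -1.398]
force: [0.0, 0.5, -6.4]
```

```bash

for i in 1; do
python3 -m handwheel '[[[0,-0.02,0,0,0,0,255],[0,-0.04,0,0,0,0,255]]]' | sed -n 2,4p
python3 -m handwheel '[[[0,-0.02,0,0,0,0,255],[0,-0.04,0,0,0,0,255]]]' | sed -n 2,4p
python3 -m handwheel '[[[0,-0.02,0,0,0,0,255],[0,-0.04,0,0,0,0,255]]]' | sed -n 2,4p
done; python3 wchk.py | sed -n 6,14p
```

```text
eef_pos: [0.5028, -0.2317, 0.0335]
ee_rot: [3.14, 0.0, -1.398]
force: [-2.9, 1.0, -5.5]
eef_pos: [0.5056, -0.2311, 0.0334]
ee_rot: [3.14, 0.001, -1.398]
force: [-5.5, 1.5, -6.3]
eef_pos: [0.508, -0.2304, 0.0332]
ee_rot: [3.138, 0.001, -1.398]
force: [-7.7, 2.2, -5.6]
-70 [65, 64, 68, 70, 66, 63, 62, 63, 67, 67, 65, 71, 70, 71, 71, 70, 67, 67, 68, 69, 69, 68, 67, 64, 69, 68]
-64 [64, 60, 66, 60, 60, 67, 65, 64, 65, 65, 64, 64, 66, 68, 67, 68, 64, 70, 68, 66, 70, 67, 66, 66, 66, 67]
-58 [65, 64, 65, 65, 65, 64, 64, 63, 64, 63, 64, 64, 62, 65, 65, 65, 67, 68, 66, 66, 67, 70, 69, 63, 67, 72]
-52 [63, 66, 64, 64, 64, 64, 64, 63, 65, 66, 66, 63, 63, 65, 69, 66, 64, 62, 62, 65, 68, 68, 66, 65, 65, 64]
-46 [67, 63, 66, 64, 66, 65, 65, 64, 65, 65, 64, 65, 65, 64, 64, 61, 60, 62, 61, 61, 65, 67, 63, 62, 62, 59]
-40 [68, 68, 69, 67, 66, 67, 65, 64, 64, 69, 67, 64, 63, 65, 65, 64, 64, 65, 65, 64, 63, 66, 64, 62, 60, 53]
-34 [65, 66, 67, 67, 69, 69, 67, 66, 66, 69, 70, 70, 68, 65, 68, 68, 67, 64, 66, 65, 66, 65, 62, 59, 51, 43]
-28 [69, 68, 70, 68, 70, 69, 72, 75, 71, 68, 68, 65, 63, 65, 66, 66, 67, 66, 68, 63, 64, 65, 67, 59, 50, 42]
-22 [69, 67, 67, 69, 71, 69, 67, 67, 69, 69, 72, 69, 69, 67, 70, 70, 69, 70, 70, 70, 66, 64, 62, 52, 49, 41]
```

```bash

python3 -m handwheel '[[[0,-0.02,0,0,0,0,255],[0,-0.04,0,0,0,0,255]]]' | sed -n 2,4p
python3 -m handwheel '[[[0,-0.02,0,0,0,0,255],[0,-0.04,0,0,0,0,255]]]' | sed -n 2,4p
python3 -m handwheel '[[[0,-0.02,0,0,0,0,255],[0,-0.04,0,0,0,0,255]]]' | sed -n 2,4p
python3 -c "
from station import arm;print(arm.get_state()['moment'])"
```

```text
eef_pos: [0.5105, -0.2298, 0.033]
ee_rot: [3.137, 0.001, -1.398]
force: [-8.5, 2.6, -5.1]
eef_pos: [0.5129, -0.2292, 0.0328]
ee_rot: [3.136, 0.002, -1.398]
force: [-10.0, 3.1, -3.9]
eef_pos: [0.5142, -0.2291, 0.0325]
ee_rot: [3.133, 0.002, -1.398]
force: [-14.9, -2.1, -1.7]
[-0.40172144  5.26838023  0.90411227]
```

```bash

python3 -m handwheel '[[[0,-0.02,0,0,0,0,255],[0,-0.03,0,0,0,0,255],[0,-0.03,0,0,0,0,255]]]' | sed -n 2,4p
python3 -m handwheel '[[[0,0.15,0,0,0,0,255],[0,0.3,0,0,0,0,255],[0,0.3,0,0,0,0,255]]]' | sed -n 2,4p
python3 -m handwheel '[[[0,-0.1,0,0,0,0,255],[0,-0.2,0,0,0,0,255],[0,-0.3,0,0,0,0,255],[0,-0.32,0,0,0,0,255]]]' | sed -n 2,4p
```

```text
eef_pos: [0.5148, -0.229, 0.0322]
ee_rot: [3.13, 0.003, -1.398]
force: [-17.7, -4.0, -1.1]
eef_pos: [0.4978, -0.2329, 0.0342]
ee_rot: [-3.14, -0.0, -1.398]
force: [-0.1, 0.5, -6.4]
eef_pos: [0.5165, -0.2293, 0.032]
ee_rot: [3.128, 0.002, -1.398]
force: [-20.7, -12.0, 0.9]
```

```bash

python3 -m handwheel '[[[0,0.3,0,0,0,0,255],[0,0.6,0,0,0,0,255],[0,0.7,-0.3,0,0,0,255],[0,0.7,-0.5,0,0,0,255],[0,0.7,-0.5,0,0,0,255]]]' | sed -n 2,4p
python3 -m handwheel '[[[0,0,0,0,0,-0.3,255],[0,0,0,0,0,-0.6,255],[0,0,0,0,0,-0.9,255],[0,0,0,0,0,-1,255]]]' >/dev/null
python3 -m handwheel '[[[0,0,0,0,0,-0.3,255],[0,0,0,0,0,-0.6,255],[0,0,0,0,0,-0.9,255],[0,0,0,0,0,-1,255],[0,0,0,0,0,-1,255]]]' >/dev/null
python3 plan.py .5026 -.3499 .075 -.388
```

```text
eef_pos: [0.4701, -0.2381, 0.0751]
ee_rot: [-3.138, -0.001, -1.397]
force: [0.2, -0.4, -6.9]
t 49.98 pos [ 0.4681 -0.2378  0.0729] rpy [ 3.141e+00  1.000e-03 -3.980e-01] w 0.0231 F [-0.4  0.8 -6.2] q [-0.1   0.27 -0.51 -0.   -0.79  1.27]
shift [ 0.94  1.13 -0.03] turn [ 0.    0.   -0.02] calls 2
```

```bash

python3 -m handwheel '[[[0.23,0.28,0,0,0,0,255],[0.47,0.57,0,0,0,0,255]]]' >/dev/null
python3 -m handwheel '[[[0.23,0.28,0,0,0,0,255],[0.47,0.57,0,0,0,0,255],[0.47,0.57,0,0,0,0,255]]]' >/dev/null
python3 -m handwheel '[[[0,0,0.3,0,0,0,255],[0,0,0.65,0,0,0,255],[0,0,0.65,0,0,0,255]]]' 
python3 plan.py .5026 -.3499 .0105 -.388
```

```text
t: 50.98
eef_pos: [0.4998, -0.3499, 0.0191]
ee_rot: [3.142, 0.006, -0.399]
force: [-0.3, 0.1, -6.4]
width: 0.0232
gripper_force: 60.0
t 50.98 pos [ 0.4998 -0.3499  0.0191] rpy [ 3.142  0.006 -0.399] w 0.0232 F [-0.3  0.1 -6.4] q [-0.29  0.46 -0.37 -0.   -0.75  1.46]
shift [ 0.03 -0.01  0.11] turn [ 0.    0.01 -0.02] calls 1
```

```bash

python3 -m handwheel '[[[0,0,0.05,0,0,0,255],[0,0,0.09,0,0,0,255],[0,0,0.09,0,0,0,255]]]' | sed -n 2,4p
python3 -m handwheel '[[[0,0,0.02,0,0,0,255],[0,0,0.02,0,0,0,255],[0,0,0.02,0,0,0,255]]]' | sed -n 2,4p
```

```text
eef_pos: [0.5023, -0.3512, 0.0151]
ee_rot: [-3.142, -0.001, -0.398]
force: [0.4, -0.0, -6.4]
eef_pos: [0.502, -0.3513, 0.0131]
ee_rot: [3.142, -0.0, -0.398]
force: [1.3, 0.1, -5.9]
```

```bash

python3 -m handwheel '[[[0,0,0.025,0,0,0,255],[0,0,0.025,0,0,0,255],[0,0,0.025,0,0,0,255]]]' | sed -n 2,4p
python3 -m handwheel '[[[0,0,0,0,0,0,200],[0,0,0,0,0,0,150],[0,0,0,0,0,0,0],[0,0,0,0,0,0,0],[0,0,0,0,0,0,0]]]' | sed -n 2,5p
python3 -m handwheel '[[[0,0,-0.3,0,0,0,0],[0,0,-0.7,0,0,0,0],[0,0,-1,0,0,0,0]]]' >/dev/null
python3 -m handwheel '[[[0,0,-0.3,0,0,0,0],[0,0,-0.7,0,0,0,0],[0,0,-1,0,0,0,0]]]' >/dev/null
python3 plan.py .40 -.45 .17 -.398
```

```text
eef_pos: [0.502, -0.3512, 0.0109]
ee_rot: [3.142, 0.0, -0.398]
force: [-0.3, 0.1, -6.2]
eef_pos: [0.5022, -0.3513, 0.0113]
ee_rot: [3.142, -0.001, -0.398]
force: [-0.4, -0.0, 0.4]
width: 0.0579
t 53.48 pos [ 0.5023 -0.3514  0.1726] rpy [ 3.142e+00 -1.000e-03 -3.980e-01] w 0.0878 F [ 0.4  0.  -0.6] q [-0.29  0.3  -0.21  0.   -1.07  1.47]
shift [-0.7   1.63  0.03] turn [ 0. -0.  0.] calls 2
```

```bash
python3 plan.py .45 .15 .17 -.398
python3 -m handwheel '[[[0.2,-0.4,0,0,0,0,0],[-0.46,-0.94,0,0,0,0,0],[-0.46,-0.94,0,0,0,0,0]]]' >/dev/null
python3 -m handwheel '[[[-0.23,-0.47,0,0,0,0,0],[-0.46,-0.94,0,0,0,0,0]]]' >/dev/null
python3 plan.py .45 .15 .17 -.398
```

```text
t 53.48 pos [ 0.5023 -0.3514  0.1726] rpy [ 3.142e+00 -1.000e-03 -3.980e-01] w 0.0878 F [ 0.4  0.  -0.6] q [-0.29  0.3  -0.21  0.   -1.07  1.47]
shift [-3.03 -5.52  0.03] turn [ 0. -0.  0.] calls 6
t 54.1 pos [ 0.4925 -0.1834  0.1712] rpy [-3.141e+00 -1.000e-03 -3.990e-01] w 0.0871 F [ 1.   1.1 -0.3] q [ 0.02  0.16 -0.4   0.   -1.02  1.15]
shift [-2.11 -3.63  0.01] turn [-0. -0. -0.] calls 4
```

```bash

python3 -m handwheel '[[[-0.26,-0.45,0,0,0,0,0],[-0.52,-0.9,0,0,0,0,0]]]' >/dev/null
python3 -m handwheel '[[[-0.26,-0.45,0,0,0,0,0],[-0.52,-0.9,0,0,0,0,0]]]' >/dev/null
python3 -m handwheel '[[[-0.26,-0.45,0,0,0,0,0],[-0.52,-0.9,0,0,0,0,0]]]' >/dev/null
python3 -m handwheel '[[[-0.26,-0.45,0,0,0,0,0],[-0.52,-0.9,0,0,0,0,0],[-0.52,-0.9,0,0,0,0,0]]]' | sed -n 1,2p
python3 wchk.py | sed -n 4,22p; python3 mal.py | tail -1; python3 mal.py | head -1
python3 - <<'E'
from lib import *
a=cv2.imread("pics/top0.png");b=cams.grab_frame("top");d=cv2.absdiff(a,b).max(2)
print("tin diff",d[150:205,225:283].mean())
E
```

```text
t: 55.22
eef_pos: [0.4509, 0.1482, 0.1713]
-82 [33, 32, 36, 40, 43, 41, 39, 38, 36, 33, 28, 25, 24, 22, 21, 19, 18, 18, 20, 22, 26, 33, 40, 41, 41, 42]
-76 [57, 55, 53, 56, 58, 61, 64, 62, 59, 51, 44, 42, 43, 43, 43, 42, 39, 38, 36, 35, 43, 51, 53, 57, 62, 64]
-70 [68, 68, 67, 68, 69, 69, 67, 66, 67, 68, 69, 70, 70, 71, 73, 80, 82, 83, 82, 80, 79, 80, 83, 84, 82, 81]
-64 [68, 69, 68, 67, 68, 68, 68, 69, 69, 71, 73, 77, 80, 81, 81, 82, 80, 80, 80, 82, 83, 82, 83, 83, 82, 83]
-58 [66, 68, 68, 67, 67, 69, 71, 75, 80, 81, 82, 81, 82, 83, 83, 83, 82, 82, 83, 83, 83, 84, 83, 84, 85, 85]
-52 [67, 70, 70, 73, 77, 81, 82, 82, 85, 91, 96, 101, 100, 98, 96, 94, 93, 93, 88, 85, 83, 83, 84, 84, 83, 84]
-46 [81, 85, 88, 88, 88, 88, 88, 92, 106, 122, 130, 134, 137, 136, 134, 134, 130, 111, 102, 100, 101, 100, 99, 97, 95, 94]
-40 [84, 83, 84, 83, 83, 83, 85, 86, 101, 128, 136, 134, 138, 139, 137, 134, 128, 115, 104, 101, 100, 99, 100, 101, 97, 100]
-34 [88, 88, 89, 89, 86, 84, 86, 89, 100, 121, 136, 134, 135, 137, 136, 134, 133, 112, 102, 100, 100, 99, 100, 100, 100, 101]
-28 [91, 92, 94, 95, 96, 96
[... 911 characters left out ...]
44, 135, 137, 136, 138, 157, 166, 144, 77, 19, 2, 2, 2, 1]
20 [112, 150, 170, 175, 177, 176, 173, 176, 179, 177, 178, 167, 150, 141, 138, 137, 144, 158, 167, 143, 67, 6, 1, 1, 1, 1]
26 [104, 142, 158, 162, 153, 143, 140, 142, 144, 138, 134, 128, 124, 131, 138, 137, 140, 128, 118, 106, 82, 55, 43, 40, 43, 44]
head [421.00808081 303.0979798 ] [395 284  53  39 990] (array([ 0.456827  , -0.32869443]), np.float64(4.363570537651092), (89.50971221923828, 131.57000732421875)) ray .03 [ 0.45184141 -0.32825719  0.04      ]
handle [424 206  40  85 793] [ 0.60594903 -0.39522465] ang -22.46784850581071 extent -0.1250598699324151 0.11814364056141079 tip [ 0.71512487 -0.44037501]
tin diff 6.303134796238244
```

```bash
python3 - <<'E'
from lib import *
t=cv2.cvtColor(np.mean([cams.grab_frame("top") for _ in range(3)],0).astype(np.uint8),cv2.COLOR_BGR2HSV); S=t[...,1]
seat=np.array([.600,-.057]); a=np.radians(9.9); X=np.array([np.cos(a),np.sin(a)]); Y=np.array([-X[1],X[0]])
def prof(y,xs,z):
    uv=np.array([proj("top",[*(seat+X*x/1000+Y*y/1000),z]) for x in xs]).astype(np.float32)
    return list(zip(xs,cv2.remap(S,uv[None,:,0],uv[None,:,1],cv2.INTER_LINEAR)[0].tolist()))
print("thick",prof(-95,range(-60,-38,2),.047));print("thin",prof(-89,range(20,62,2),.047));print("cleat",prof(-112,range(-34,-14,2),.045),prof(-112,range(16,34,2),.045))
E
```

```text
thick [(-60, 82), (-58, 83), (-56, 84), (-54, 89), (-52, 99), (-50, 112), (-48, 128), (-46, 137), (-44, 136), (-42, 136), (-40, 136)]
thin [(20, 138), (22, 137), (24, 139), (26, 138), (28, 137), (30, 136), (32, 135), (34, 134), (36, 134), (38, 135), (40, 131), (42, 126), (44, 118), (46, 104), (48, 89), (50, 74), (52, 69), (54, 68), (56, 69), (58, 71), (60, 73)]
cleat [(-34, 86), (-32, 87), (-30, 89), (-28, 98), (-26, 112), (-24, 137), (-22, 169), (-20, 175), (-18, 178), (-16, 178)] [(16, 170), (18, 171), (20, 175), (22, 177), (24, 172), (26, 150), (28, 118), (30, 91), (32, 80)]
```

The wedge's thick end is at about -50 and its thin end at +46, which puts its middle 2 to 3.5 mm short. That is inside the limit but with little margin, so I'll fetch the mallet and tap it again, a bit harder.

```bash

python3 plan.py .5022 -.3513 .17 -.398
python3 -m handwheel '[[[0.25,0.47,0,0,0,0,0],[0.5,0.93,0,0,0,0,0]]]' >/dev/null
python3 -m handwheel '[[[0.25,0.47,0,0,0,0,0],[0.5,0.93,0,0,0,0,0]]]' >/dev/null
python3 -m handwheel '[[[0.25,0.47,0,0,0,0,0],[0.5,0.93,0,0,0,0,0]]]' >/dev/null
python3 -m handwheel '[[[0.25,0.47,0,0,0,0,0],[0.5,0.93,0,0,0,0,0]]]' >/dev/null
python3 -m handwheel '[[[0.25,0.47,0,0,0,0,0],[0.5,0.93,0,0,0,0,0]]]' >/dev/null
python3 -m handwheel '[[[0.25,0.47,0,0,0,0,0],[0.5,0.9,0,0,0,0,0],[0.5,0.9,0,0,0,0,0]]]' >/dev/null
python3 plan.py .5022 -.3513 .0105 -.398; python3 mal.py | head -2
```

```text
t 55.58 pos [0.4507 0.1451 0.171 ] rpy [-3.142 -0.    -0.399] w 0.0875 F [ 0.  -0.3  0.2] q [ 0.73  0.07 -0.5   0.   -1.    0.44]
shift [3.   5.47 0.01] turn [-0. -0. -0.] calls 6
t 57.2 pos [ 0.4991 -0.3593  0.1702] rpy [ 3.141e+00  1.000e-03 -4.020e-01] w 0.0877 F [0.3 0.3 0.5] q [-0.31  0.3  -0.2   0.   -1.07  1.48]
shift [-0.   -0.11  2.  ] turn [ 0.    0.   -0.01] calls 2
handle [406 190  16  12 119] [ 0.74503109 -0.31682933] ang 72.7823892187497 extent -0.021503534832472734 0.02139826889843525 tip [ 0.75136501 -0.29638998]
grip from tip [ 0.68269263 -0.51799346]
```

Handle occluded, but its pose was measured a moment ago; gripping there.

```bash

python3 -m handwheel '[[[0,-0.11,0.4,0,0,0,0],[0,-0.11,0.8,0,0,0,0],[0,-0.11,1,0,0,0,0],[0,-0.11,1,0,0,0,0]]]' >/dev/null
python3 plan.py .5022 -.3513 .0105 -.398
python3 -m handwheel '[[[0,0,0.4,0,0,0,0],[0,0,0.8,0,0,0,0],[0,0,0.96,0,0,0,0],[0,0,0.96,0,0,0,0],[0,0,0.96,0,0,0,255]]]' 60 | sed -n 2,4p
python3 -m handwheel '[[[0,0,0,0,0,0,255],[0,0,0,0,0,0,255],[0,0,0,0,0,0,255],[0,0,0,0,0,0,255],[0,0,0,0,0,0,255]]]' 60 >/dev/null
python3 -m handwheel '[[[0,0,0,0,0,0,255],[0,0,0,0,0,0,255],[0,0,0,0,0,0,255],[0,0,0,0,0,0,255],[0,0,0,0,0,0,255]]]' 60 
python3 -m handwheel '[[[0,0,-0.3,0,0,0,255],[0,0,-0.6,0,0,0,255],[0,0,-0.8,0,0,0,255],[0,0,-0.8,0,0,0,255]]]' 60
python3 plan.py .456 -.239 .075 -.398
```

```text
t 57.75 pos [ 0.5026 -0.3478  0.0903] rpy [ 3.141e+00  2.000e-03 -3.970e-01] w 0.0878 F [0.7 0.3 1. ] q [-0.29  0.37 -0.3   0.   -0.9   1.46]
shift [0.01 0.04 1.  ] turn [0. 0. 0.] calls 1
eef_pos: [0.5043, -0.3487, 0.0157]
ee_rot: [3.141, -0.002, -0.397]
force: [0.4, 0.0, 0.3]
t: 59.62
eef_pos: [0.5032, -0.3483, 0.0142]
ee_rot: [3.142, 0.0, -0.398]
force: [-1.8, -3.5, -0.7]
width: 0.0228
gripper_force: 60.0
t: 60.12
eef_pos: [0.5038, -0.3481, 0.0788]
ee_rot: [-3.141, -0.002, -0.398]
force: [-0.0, -0.3, -6.4]
width: 0.0231
gripper_force: 60.0
t 60.12 pos [ 0.5038 -0.3481  0.0788] rpy [-3.141e+00 -2.000e-03 -3.980e-01] w 0.0231 F [-0.  -0.3 -6.4] q [-0.29  0.39 -0.31 -0.   -0.87  1.46]
shift [-1.08 -1.03  0.05] turn [-0. -0.  0.] calls 2
```

```bash

python3 -m handwheel '[[[-0.27,-0.26,0,0,0,0,255],[-0.54,-0.52,0,0,0,0,255]]]' >/dev/null
python3 -m handwheel '[[[-0.27,-0.26,0,0,0,0,255],[-0.54,-0.52,0,0,0,0,255]]]' >/dev/null
python3 -m handwheel '[[[0,0,0,0,0,0.3,255],[0,0,0,0,0,0.6,255],[0,0,0,0,0,0.9,255],[0,0,0,0,0,1,255]]]' >/dev/null
python3 -m handwheel '[[[0,0,0,0,0,0.3,255],[0,0,0,0,0,0.6,255],[0,0,0,0,0,0.9,255],[0,0,0,0,0,1.0,255],[0,0,0,0,0,1.0,255]]]' >/dev/null
python3 plan.py .456 -.239 .037 -1.398
python3 -m handwheel '[[[0,0,0.25,0,0,0,255],[0,0,0.5,0,0,0,255],[0,0,0.5,0,0,0,255]]]' >/dev/null
python3 plan.py .500 -.2325 .037 -1.398
```

```text
t 61.75 pos [ 0.455  -0.2378  0.0771] rpy [ 3.140e+00  1.000e-03 -1.398e+00] w 0.0229 F [-0.  -0.1 -6.3] q [-0.1   0.25 -0.53 -0.   -0.79  0.27]
shift [ 0.02 -0.01  0.5 ] turn [0. 0. 0.] calls 1
t 62.12 pos [ 0.4541 -0.2378  0.0364] rpy [ 3.138e+00  2.000e-03 -1.397e+00] w 0.0228 F [-1.  -0.2 -5.9] q [-0.1   0.31 -0.57 -0.   -0.69  0.27]
shift [ 0.03 -0.58 -0.01] turn [0.01 0.   0.  ] calls 1
```

```bash

python3 -m handwheel '[[[0.03,-0.28,0,0,0,0,255],[0.03,-0.56,0,0,0,0,255],[0.03,-0.56,0,0,0,0,255]]]' | sed -n 2,4p
python3 -m handwheel '[[[0,-0.15,0,0,0,0,255],[0,-0.32,0,0,0,0,255]]]' | sed -n 2,4p
python3 -m handwheel '[[[0,0.15,0,0,0,0,255],[0,0.2,0,0,0,0,255],[0,0.2,0,0,0,0,255]]]' | sed -n 2,4p
python3 -m handwheel '[[[0,-0.1,0,0,0,0,255],[0,-0.25,0,0,0,0,255],[0,-0.25,0,0,0,0,255]]]' | sed -n 2,4p
```

```text
eef_pos: [0.5026, -0.2327, 0.0389]
ee_rot: [-3.14, -0.001, -1.396]
force: [-0.7, 0.8, -6.2]
eef_pos: [0.5192, -0.2295, 0.0373]
ee_rot: [3.128, 0.002, -1.397]
force: [-30.8, -19.1, 1.5]
eef_pos: [0.5104, -0.2311, 0.0387]
ee_rot: [-3.14, -0.0, -1.398]
force: [0.2, 0.3, -6.3]
eef_pos: [0.5199, -0.2288, 0.0357]
ee_rot: [3.122, 0.003, -1.398]
force: [-23.9, -11.2, 1.0]
```

Taps of about 25 to 31 N are done and the wedge advanced slightly. Laying the mallet back down.

```bash

python3 -m handwheel '[[[0,0.3,0,0,0,0,255],[0,0.6,0,0,0,0,255],[0,0.75,-0.3,0,0,0,255],[0,0.75,-0.5,0,0,0,255],[0,0.75,-0.5,0,0,0,255]]]' >/dev/null
python3 -m handwheel '[[[0,0,0,0,0,-0.3,255],[0,0,0,0,0,-0.6,255],[0,0,0,0,0,-0.9,255],[0,0,0,0,0,-1,255]]]' >/dev/null
python3 -m handwheel '[[[0,0,0,0,0,-0.3,255],[0,0,0,0,0,-0.6,255],[0,0,0,0,0,-0.9,255],[0,0,0,0,0,-1,255],[0,0,0,0,0,-1,255]]]' >/dev/null
python3 plan.py .5026 -.3499 .08 -.395
python3 -m handwheel '[[[0.23,0.28,0,0,0,0,255],[0.47,0.57,0,0,0,0,255]]]' >/dev/null
python3 -m handwheel '[[[0.23,0.28,0,0,0,0,255],[0.47,0.57,0,0,0,0,255],[0.47,0.57,0,0,0,0,255]]]' >/dev/null
python3 plan.py .5026 -.3499 .0145 -.395
```

```text
t 65.25 pos [ 0.4706 -0.2377  0.0773] rpy [ 3.142e+00  1.000e-03 -3.980e-01] w 0.023 F [ 0.5 -0.1 -6.5] q [-0.1   0.27 -0.5  -0.   -0.8   1.27]
shift [ 0.91  1.14 -0.03] turn [ 0.    0.   -0.01] calls 2
t 65.88 pos [ 0.505  -0.3528  0.0771] rpy [ 3.141  0.    -0.401] w 0.0231 F [-0.5  0.3 -6.8] q [-0.29  0.39 -0.31  0.   -0.87  1.46]
shift [-0.04 -0.02  0.78] turn [ 0.    0.   -0.01] calls 1
```

```bash

python3 -m handwheel '[[[0,0,0.3,0,0,0,255],[0,0,0.6,0,0,0,255],[0,0,0.7,0,0,0,255],[0,0,0.7,0,0,0,255]]]' | sed -n 2,4p
python3 -m handwheel '[[[0,0,0.04,0,0,0,255],[0,0,0.06,0,0,0,255],[0,0,0.06,0,0,0,255]]]' | sed -n 2,4p
```

```text
eef_pos: [0.5042, -0.3508, 0.0217]
ee_rot: [3.141, 0.001, -0.398]
force: [0.1, 0.6, -6.8]
eef_pos: [0.5046, -0.3512, 0.0177]
ee_rot: [-3.142, -0.001, -0.398]
force: [0.3, 0.6, -6.5]
```

```bash

python3 -m handwheel '[[[0,0,0.04,0,0,0,255],[0,0,0.04,0,0,0,255],[0,0,0.04,0,0,0,255]]]' | sed -n 2,4p
python3 -m handwheel '[[[0,0,0,0,0,0,200],[0,0,0,0,0,0,150],[0,0,0,0,0,0,0],[0,0,0,0,0,0,0],[0,0,0,0,0,0,0]]]' | sed -n 2,5p
python3 -m handwheel '[[[0,0,-0.3,0,0,0,0],[0,0,-0.7,0,0,0,0],[0,0,-1,0,0,0,0]]]' >/dev/null
python3 -m handwheel '[[[0,0,-0.3,0,0,0,0],[0,0,-0.7,0,0,0,0],[0,0,-1,0,0,0,0]]]' >/dev/null
python3 -m handwheel '[[[-0.25,-0.45,0,0,0,0,0],[-0.49,-0.9,0,0,0,0,0]]]' >/dev/null
python3 -m handwheel '[[[-0.25,-0.45,0,0,0,0,0],[-0.49,-0.9,0,0,0,0,0]]]' >/dev/null
python3 -m handwheel '[[[-0.25,-0.45,0,0,0,0,0],[-0.49,-0.9,0,0,0,0,0]]]' >/dev/null
python3 -m handwheel '[[[-0.25,-0.45,0,0,0,0,0],[-0.49,-0.9,0,0,0,0,0]]]' >/dev/null
python3 -m handwheel '[[[-0.25,-0.45,0,0,0,0,0],[-0.49,-0.9,0,0,0,0,0]]]' >/dev/null
python3 -m handwheel '[[[-0.25,-0.45,0,0,0,0,0],[-0.49,-0.9,0,0,0,0,0],[-0.49,-0.9,0,0,0,0,0]]]' | sed -n 1,2p
cat > fin.py <<'E'
from lib import *
T=np.mean([cams.grab_frame("top") for _ in range(3)],0).astype(np.uint8); cv2.imwrite("pics/fin.png",T)
t=cv2.cvtColor(T,cv2.COLOR_BGR2HSV); S=t[...,1]
seat=np.array([.600,-.057]); a=np.radians(9.9); X=np.array([np.cos(a),np.sin(a)]); Y=np.array([-X[1],X[0]])
def prof(y,xs,z):
    uv=np.array([proj("top",[*(seat+X*x/1000+Y*y/1000),z]) for x in xs]).astype(np.float32)
    return list(zip(xs,cv2.remap(S,uv[None,:,0],uv[None,:,1],cv2.INTER_LINEAR)[0].tolist()))
print("thick",prof(-95,range(-60,-38,2),.047));print("thin",prof(-89,range(38,62,2),.047));print("cleat",prof(-112,range(-30,-18,2),.045),prof(-112,range(20,34,2),.045))
H,S,V=cv2.split(t)
for c,s,m in blobs((S<45)&(V>120),200,(280,215,350,262)): print("plate",rect("top",m,.047))
A=cv2.imread("pics/top0.png"); print("tin",cv2.absdiff(A,T).max(2)[150:205,225:283].mean())
E
python3 fin.py; python3 mal.py | sed -n '1p;$p'
```

```text
eef_pos: [0.5046, -0.3512, 0.0142]
ee_rot: [3.142, -0.0, -0.398]
force: [-0.1, -0.2, -5.8]
eef_pos: [0.5046, -0.3513, 0.0144]
ee_rot: [3.142, -0.0, -0.398]
force: [0.6, 0.0, 0.3]
width: 0.0573
t: 70.12
eef_pos: [0.4549, 0.1404, 0.1744]
thick [(-60, 82), (-58, 82), (-56, 82), (-54, 83), (-52, 86), (-50, 96), (-48, 109), (-46, 124), (-44, 137), (-42, 136), (-40, 137)]
thin [(38, 135), (40, 134), (42, 131), (44, 127), (46, 118), (48, 105), (50, 83), (52, 71), (54, 67), (56, 68), (58, 70), (60, 72)]
cleat [(-30, 90), (-28, 98), (-26, 111), (-24, 137), (-22, 169), (-20, 175)] [(20, 174), (22, 176), (24, 171), (26, 148), (28, 116), (30, 92), (32, 79)]
plate (array([ 0.60058167, -0.05576286]), np.float64(1.7392831938848203), (50.51374816894531, 150.1561279296875))
tin 6.323197492163009
handle [424 205  39  85 795] [ 0.60878868 -0.39434357] ang -22.007961212587578 extent -0.12485230356136229 0.11843982409030186 tip [ 0.718598   -0.43872717]
head [421.09229209 302.15010142] [395 284  53  38 986] (array([ 0.4568432 , -0.32902728]), np.float64(4.240774510053493), (84.392822265625, 131.39431762695312)) ray .03 [ 0.45431217 -0.3285283   0.04      ]
```

The wedge is now about 1.5 mm from nominal. The plate is seated, the mallet is down, and the tin has not moved.

```bash
python3 -c "
from station import arm;print(arm.job_done())"
```

```text
the job is handed in; nothing more can be done
None
```

I handed the job in at about 70 s and got no verdict back: two blanks and the drill plate are seated on the pins, the wedge is tapped home to about 1.5 mm short of nominal by camera, the mallet is laid back flat clear of the jig, and the tin looks unmoved; the wedge's pressure on the cleat could not be measured, and the last two taps ran to about 25–35 N, over the stated 10–20 N.

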